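Restock the counter display stand and turn it round once

ROBOT

A 7-joint arm with a two-finger parallel gripper is mounted at the origin on a cart in front of the work surface, level with it; the furniture and walls round the work are solid. World frame = base frame: x ahead of the robot, y to its left, z up, the work surface at z = 0. Lengths are in m, angles in degrees, forces in N, time in s.
With the tool pointing down it reaches from about 0.425 to 0.875 m from the base axis. Payload 4.7 kg.
Tool frame: the origin (TCP) lies at the centre of the arm's flange, where the gripper is bolted on; the fingertips stand 182 mm ahead of it and the grasp point (between the pads) lies 164 mm ahead of it; z points along the fingers, x is the direction in which the jaws open and shut, and the axes are right-handed (so a half turn about z gives the same grasp; the last joint's range is limited). The gripper opens to 87 mm and grips with 3 to 60 N. Pads are 19 mm wide; open, the fingers measure 117 mm over their backs; the gripper's body (75 mm by 190 mm) begins 51 mm behind the grasp point.
Start: joints at [73.516, 18.392, -4.016, 83.108, 1.295, 78.541, -3.26], TCP at [0.193, -0.621, 0.405] pointing down, gripper open.
Joint ranges: [-163.93, 163.93], [-17.29, 119.83], [-79.2, 71.16], [3.27, 140.29], [-89.18, 269.18], [5.43, 117.66], [-154.24, 154.24]. Speed limits (degrees/s): [147.25, 147.25, 180, 180, 180, 180, 180].

INTERFACE

Orientations are given as [roll, pitch, yaw] about the fixed x, y, z axes, in that order (R = Rz(yaw) Ry(pitch) Rx(roll)).
In Python, from cell import env gives the robot as it stands. The module is installed in compiled form; this text tells all that it offers.
- The arm moves only by the tool carry_out, never from a script. Its argument "increments" is a list of rows, each a list of 5 numbers: the shift along the world's x, y, z in m, then the turn about the world's z in degrees, then the gripper's target within -1 to 1 (shut at 1, half-way at 0, fully open at -1). In form: [[dx, dy, dz, spin, jaw], ...]. A call has 1 to 20 rows; each row is the pose to reach, as a shift and turn from the pose commanded when the call began; what a row does not reach only later rows make up. A row lasts 1/10 s, in which the tool goes at most 50 mm and 8.59 degrees, less where a joint would pass 70% of its speed; a pose out of reach is approached as far as the arm can. A call with a gripper value outside its range is refused whole. The fingers move at their own pace and stop on an object; "grip_force" is the grip in N (left out, the last holds). Time passes only in rows, so rows that repeat a pose let the fingers close. It gives the time, the measured TCP pose, the force and the opening at its end, in the units of the state.
- env.get_obs(): the state, without advancing time (a new reading comes with each control period).
- env.read_camera(name): name is "scene" or "top"; returns (picture, depth): 480x640x3 uint8, red, green, blue; 480x640 float32, m along the optical axis (not along the pixel's ray), 0 where there is no reading.
- env.get_calibration(name): a dict with "K" (3x3 intrinsics, pixels), "k1" (the pictures are not rectified: a ray, as slopes to the right and down, at radius r is drawn at 1 + k1 r^2 times it, then the intrinsics apply), "camera_from_world" (4x4, takes a point from world to camera coordinates). Camera axes: x right, y down, z forward; pixel columns grow to the right and rows downward; lengths in m; the calibration is good to about 2 mm. A picture is of the moment at which its call begins. get_calibration takes no time and is no camera call.
- env.sign_off(): hands the job in, once; it reports no verdict.
The state is a dict: "time_s": time; "qpos": joint angles; "joint_velocities": joint speeds; "effort": joint torques, N m; "tool_pos": TCP position; "tool_rot": TCP orientation; "force": force on the tool from outside, world axes, zero at the start; "wrist_torque": the same for the moment, N m; "grip_width": finger opening in m.
Only numpy, scipy, OpenCV 4.12 (cv2) and the standard library are available. Lean on these libraries where they do the work, as an engineer would, in place of code of your own. Each camera call takes 0.05 s, during which the arm holds its last target.

TASK

Restock the turning display stand: move the till roll that stands in its way to a free spot on the counter, upright and at least 20 cm from the mast, and hang every carton by its hook, one to a rail, slid in along the rail right up against the stop collar (if you turn the stand for this, turn it back again the same way). With all of them hung and the stand at its home pointer as at the start, turn it by hand, steadily, through one full turn either way to see that everything swings clear, and leave it at the home pointer again with the cartons still at their collars. Leave the other things on the counter where they are.

Things in the scene. Friction and masses are not known exactly. Their poses are not given: they have to be found in the camera images.
- stand: fixed counter display stand: round steel base 120 mm across and 24 mm high with a mast (20 mm thick) on its axis, top of mast 200 mm. Origin on the axis at counter level. Its +x axis points along the home pointer, a small raised bar on the rim of the base.
- spinner (a joint): angle in rad of the turning part of the stand (mast tube with four rails) about the upright axis, positive anticlockwise seen from above; 0 at the start, when rail_0 lies straight above the home pointer of the base. It counts on past a full turn, either way, and stays where left (friction about 1 N at a rail's end).
- rail_0 (a point): one of four horizontal steel bars, 8 mm thick, on the turning part. Origin on the mast's axis at the bar's centre line, 175 mm above the counter; x runs outward along the bar, z up. A stop collar (18 mm thick) ends at x = 66 mm. The bar ends at x = 140 mm in an upright round pin, 10 mm thick, top 37 mm above the centre line, to be gripped from above for turning the stand.
- rail_1 (a point): as rail_0, 90 degrees anticlockwise of it seen from above.
- rail_2 (a point): as rail_0, 180 degrees anticlockwise of it seen from above.
- rail_3 (a point): as rail_0, 270 degrees anticlockwise of it seen from above.
- pack_0: off-white carton with a black hang hook, may be absent: box 40 (x) x 70 (y) x 110 (z) mm, about 90 g, standing on the mat (top at z = 5 mm); origin at the centre of its underside. On top the hook (see hook_0) and over the hook an upright finger tab 22 (x) x 10 (y) mm, its top 182 mm above the origin, to be pinched across y; the tab is clear for fingertips from 156 mm up.
- hook_0 (a point): seat of pack_0's hook, 144 mm above its origin: the bar's centre line passes here when hung, 73 mm from the mast axis at the collar. Hook: 14 mm thick in x, stem at y -15..-10 mm, tip at y 10..15 mm. A bar enters sideways between box top + 3 mm and + 22 mm (under the tip) as the pack moves toward its own +y; lowering the pack then seats it.
- pack_1: as pack_0, may be absent.
- hook_1 (a point): as hook_0, of pack_1.
- pack_2: as pack_0, may be absent.
- hook_2 (a point): as hook_0, of pack_2.
- pack_3: as pack_0, may be absent.
- hook_3 (a point): as hook_0, of pack_3.
- till_roll: spare white till roll standing on end close to the stand between two rails: 57 mm across, 57 mm high, about 140 g; origin at the centre of its underside. The counter round x = 0.44, y = 0.35 m is free.
- tape_dispenser: bystander: tape dispenser, 135x38x73 mm; origin at the centre of its underside.
- stapler: bystander: stapler, 34x128x42 mm; origin at the centre of its underside.
- counter_bell: bystander: service bell, 93 mm across, 68 mm high; origin at the centre of its underside.
- card_terminal: bystander: payment terminal, 170x79x43 mm; origin at the centre of its underside.
There are look-alikes about, which are no part of the job. What is shaped like the till_roll but purple or yellow is not meant.

How it is judged (in metres and radians):
On the way, in this order (a step that is already met when the one before it is completed fails the run):
1. every carton hangs on a rail of its own against the collar, the till roll is out of the way and the stand is at home (((x of hook_0 in the frame of rail_0 between 0.066 and 0.084 m and y of hook_0 in the frame of rail_0 between -0.008 and 0.008 m and z of hook_0 in the frame of rail_0 between -0.006 and 0.006 m) or (x of hook_0 in the frame of rail_1 between 0.066 and 0.084 m and y of hook_0 in the frame of rail_1 between -0.008 and 0.008 m and z of hook_0 in the frame of rail_1 between -0.006 and 0.006 m) or (x of hook_0 in the frame of rail_2 between 0.066 and 0.084 m and y of hook_0 in the frame of rail_2 between -0.008 and 0.008 m and z of hook_0 in the frame of rail_2 between -0.006 and 0.006 m) or (x of hook_0 in the frame of rail_3 between 0.066 and 0.084 m and y of hook_0 in the frame of rail_3 between -0.008 and 0.008 m and z of hook_0 in the frame of rail_3 between -0.006 and 0.006 m)) and ((x of hook_1 in the frame of rail_0 between 0.066 and 0.084 m and y of hook_1 in the frame of rail_0 between -0.008 and 0.008 m and z of hook_1 in the frame of rail_0 between -0.006 and 0.006 m) or (x of hook_1 in the frame of rail_1 between 0.066 and 0.084 m and y of hook_1 in the frame of rail_1 between -0.008 and 0.008 m and z of hook_1 in the frame of rail_1 between -0.006 and 0.006 m) or (x of hook_1 in the frame of rail_2 between 0.066 and 0.084 m and y of hook_1 in the frame of rail_2 between -0.008 and 0.008 m and z of hook_1 in the frame of rail_2 between -0.006 and 0.006 m) or (x of hook_1 in the frame of rail_3 between 0.066 and 0.084 m and y of hook_1 in the frame of rail_3 between -0.008 and 0.008 m and z of hook_1 in the frame of rail_3 between -0.006 and 0.006 m)) and ((x of hook_2 in the frame of rail_0 between 0.066 and 0.084 m and y of hook_2 in the frame of rail_0 between -0.008 and 0.008 m and z of hook_2 in the frame of rail_0 between -0.006 and 0.006 m) or (x of hook_2 in the frame of rail_1 between 0.066 and 0.084 m and y of hook_2 in the frame of rail_1 between -0.008 and 0.008 m and z of hook_2 in the frame of rail_1 between -0.006 and 0.006 m) or (x of hook_2 in the frame of rail_2 between 0.066 and 0.084 m and y of hook_2 in the frame of rail_2 between -0.008 and 0.008 m and z of hook_2 in the frame of rail_2 between -0.006 and 0.006 m) or (x of hook_2 in the frame of rail_3 between 0.066 and 0.084 m and y of hook_2 in the frame of rail_3 between -0.008 and 0.008 m and z of hook_2 in the frame of rail_3 between -0.006 and 0.006 m)) and ((x of hook_3 in the frame of rail_0 between 0.066 and 0.084 m and y of hook_3 in the frame of rail_0 between -0.008 and 0.008 m and z of hook_3 in the frame of rail_0 between -0.006 and 0.006 m) or (x of hook_3 in the frame of rail_1 between 0.066 and 0.084 m and y of hook_3 in the frame of rail_1 between -0.008 and 0.008 m and z of hook_3 in the frame of rail_1 between -0.006 and 0.006 m) or (x of hook_3 in the frame of rail_2 between 0.066 and 0.084 m and y of hook_3 in the frame of rail_2 between -0.008 and 0.008 m and z of hook_3 in the frame of rail_2 between -0.006 and 0.006 m) or (x of hook_3 in the frame of rail_3 between 0.066 and 0.084 m and y of hook_3 in the frame of rail_3 between -0.008 and 0.008 m and z of hook_3 in the frame of rail_3 between -0.006 and 0.006 m)) and horizontal distance between till_roll and stand above 0.17 m and angle between till_roll's own z axis and vertical below 0.15 rad and height (world z) of till_roll between -0.01 and 0.02 m and value of joint spinner between -0.25 and 0.25 rad), for 0.2 s.
2. the stocked stand is half way round (((x of hook_0 in the frame of rail_0 between 0.066 and 0.084 m and y of hook_0 in the frame of rail_0 between -0.008 and 0.008 m and z of hook_0 in the frame of rail_0 between -0.006 and 0.006 m) or (x of hook_0 in the frame of rail_1 between 0.066 and 0.084 m and y of hook_0 in the frame of rail_1 between -0.008 and 0.008 m and z of hook_0 in the frame of rail_1 between -0.006 and 0.006 m) or (x of hook_0 in the frame of rail_2 between 0.066 and 0.084 m and y of hook_0 in the frame of rail_2 between -0.008 and 0.008 m and z of hook_0 in the frame of rail_2 between -0.006 and 0.006 m) or (x of hook_0 in the frame of rail_3 between 0.066 and 0.084 m and y of hook_0 in the frame of rail_3 between -0.008 and 0.008 m and z of hook_0 in the frame of rail_3 between -0.006 and 0.006 m)) and ((x of hook_1 in the frame of rail_0 between 0.066 and 0.084 m and y of hook_1 in the frame of rail_0 between -0.008 and 0.008 m and z of hook_1 in the frame of rail_0 between -0.006 and 0.006 m) or (x of hook_1 in the frame of rail_1 between 0.066 and 0.084 m and y of hook_1 in the frame of rail_1 between -0.008 and 0.008 m and z of hook_1 in the frame of rail_1 between -0.006 and 0.006 m) or (x of hook_1 in the frame of rail_2 between 0.066 and 0.084 m and y of hook_1 in the frame of rail_2 between -0.008 and 0.008 m and z of hook_1 in the frame of rail_2 between -0.006 and 0.006 m) or (x of hook_1 in the frame of rail_3 between 0.066 and 0.084 m and y of hook_1 in the frame of rail_3 between -0.008 and 0.008 m and z of hook_1 in the frame of rail_3 between -0.006 and 0.006 m)) and ((x of hook_2 in the frame of rail_0 between 0.066 and 0.084 m and y of hook_2 in the frame of rail_0 between -0.008 and 0.008 m and z of hook_2 in the frame of rail_0 between -0.006 and 0.006 m) or (x of hook_2 in the frame of rail_1 between 0.066 and 0.084 m and y of hook_2 in the frame of rail_1 between -0.008 and 0.008 m and z of hook_2 in the frame of rail_1 between -0.006 and 0.006 m) or (x of hook_2 in the frame of rail_2 between 0.066 and 0.084 m and y of hook_2 in the frame of rail_2 between -0.008 and 0.008 m and z of hook_2 in the frame of rail_2 between -0.006 and 0.006 m) or (x of hook_2 in the frame of rail_3 between 0.066 and 0.084 m and y of hook_2 in the frame of rail_3 between -0.008 and 0.008 m and z of hook_2 in the frame of rail_3 between -0.006 and 0.006 m)) and ((x of hook_3 in the frame of rail_0 between 0.066 and 0.084 m and y of hook_3 in the frame of rail_0 between -0.008 and 0.008 m and z of hook_3 in the frame of rail_0 between -0.006 and 0.006 m) or (x of hook_3 in the frame of rail_1 between 0.066 and 0.084 m and y of hook_3 in the frame of rail_1 between -0.008 and 0.008 m and z of hook_3 in the frame of rail_1 between -0.006 and 0.006 m) or (x of hook_3 in the frame of rail_2 between 0.066 and 0.084 m and y of hook_3 in the frame of rail_2 between -0.008 and 0.008 m and z of hook_3 in the frame of rail_2 between -0.006 and 0.006 m) or (x of hook_3 in the frame of rail_3 between 0.066 and 0.084 m and y of hook_3 in the frame of rail_3 between -0.008 and 0.008 m and z of hook_3 in the frame of rail_3 between -0.006 and 0.006 m)) and (value of joint spinner above 3.1 rad or value of joint spinner below -3.1 rad)).
At the end, for the whole second after the job is handed in: One full turn made; stand within 0.2 rad of home, still. Each carton's hook seat within 6 mm in height and 8 mm sideways of a rail's centre line, 66 to 84 mm from the mast axis (73 at the collar). Till roll upright on the counter, 0.17 m or more from the axis (((x of hook_0 in the frame of rail_0 between 0.066 and 0.084 m and y of hook_0 in the frame of rail_0 between -0.008 and 0.008 m and z of hook_0 in the frame of rail_0 between -0.006 and 0.006 m) or (x of hook_0 in the frame of rail_1 between 0.066 and 0.084 m and y of hook_0 in the frame of rail_1 between -0.008 and 0.008 m and z of hook_0 in the frame of rail_1 between -0.006 and 0.006 m) or (x of hook_0 in the frame of rail_2 between 0.066 and 0.084 m and y of hook_0 in the frame of rail_2 between -0.008 and 0.008 m and z of hook_0 in the frame of rail_2 between -0.006 and 0.006 m) or (x of hook_0 in the frame of rail_3 between 0.066 and 0.084 m and y of hook_0 in the frame of rail_3 between -0.008 and 0.008 m and z of hook_0 in the frame of rail_3 between -0.006 and 0.006 m)) and ((x of hook_1 in the frame of rail_0 between 0.066 and 0.084 m and y of hook_1 in the frame of rail_0 between -0.008 and 0.008 m and z of hook_1 in the frame of rail_0 between -0.006 and 0.006 m) or (x of hook_1 in the frame of rail_1 between 0.066 and 0.084 m and y of hook_1 in the frame of rail_1 between -0.008 and 0.008 m and z of hook_1 in the frame of rail_1 between -0.006 and 0.006 m) or (x of hook_1 in the frame of rail_2 between 0.066 and 0.084 m and y of hook_1 in the frame of rail_2 between -0.008 and 0.008 m and z of hook_1 in the frame of rail_2 between -0.006 and 0.006 m) or (x of hook_1 in the frame of rail_3 between 0.066 and 0.084 m and y of hook_1 in the frame of rail_3 between -0.008 and 0.008 m and z of hook_1 in the frame of rail_3 between -0.006 and 0.006 m)) and ((x of hook_2 in the frame of rail_0 between 0.066 and 0.084 m and y of hook_2 in the frame of rail_0 between -0.008 and 0.008 m and z of hook_2 in the frame of rail_0 between -0.006 and 0.006 m) or (x of hook_2 in the frame of rail_1 between 0.066 and 0.084 m and y of hook_2 in the frame of rail_1 between -0.008 and 0.008 m and z of hook_2 in the frame of rail_1 between -0.006 and 0.006 m) or (x of hook_2 in the frame of rail_2 between 0.066 and 0.084 m and y of hook_2 in the frame of rail_2 between -0.008 and 0.008 m and z of hook_2 in the frame of rail_2 between -0.006 and 0.006 m) or (x of hook_2 in the frame of rail_3 between 0.066 and 0.084 m and y of hook_2 in the frame of rail_3 between -0.008 and 0.008 m and z of hook_2 in the frame of rail_3 between -0.006 and 0.006 m)) and ((x of hook_3 in the frame of rail_0 between 0.066 and 0.084 m and y of hook_3 in the frame of rail_0 between -0.008 and 0.008 m and z of hook_3 in the frame of rail_0 between -0.006 and 0.006 m) or (x of hook_3 in the frame of rail_1 between 0.066 and 0.084 m and y of hook_3 in the frame of rail_1 between -0.008 and 0.008 m and z of hook_3 in the frame of rail_1 between -0.006 and 0.006 m) or (x of hook_3 in the frame of rail_2 between 0.066 and 0.084 m and y of hook_3 in the frame of rail_2 between -0.008 and 0.008 m and z of hook_3 in the frame of rail_2 between -0.006 and 0.006 m) or (x of hook_3 in the frame of rail_3 between 0.066 and 0.084 m and y of hook_3 in the frame of rail_3 between -0.008 and 0.008 m and z of hook_3 in the frame of rail_3 between -0.006 and 0.006 m)) and horizontal distance between till_roll and stand above 0.17 m and angle between till_roll's own z axis and vertical below 0.15 rad and height (world z) of till_roll between -0.01 and 0.02 m and (value of joint spinner between 6.0832 and 6.4832 rad or value of joint spinner between -6.4832 and -6.0832 rad) and velocity of joint spinner between -0.1 and 0.1 rad/s and linear speed of till_roll below 0.03 m/s); the robot touches nothing.
It fails at once if the stand is flung round (faster than 4 rad/s) (velocity of joint spinner above 4 rad/s or velocity of joint spinner below -4 rad/s).
It fails at once if a bystander is moved by more than 4 cm (distance of any of tape_dispenser, stapler, counter_bell, card_terminal from where it was at the start of the episode above 0.04 m).
Of pack_0, pack_1, pack_2, pack_3 only 2 to 4 are there at a start; the rules pass over those that are not, and their reading is None.
At some moment in a run one of till_roll may be knocked a few centimetres aside while the robot is not near it.
It also fails if it takes over 210 s, if anything falls off the work surface, if the arm or the gripper's body presses on something with over 40 N, if the wrist force passes 120 N, or if a joint passes its speed limit or range.

## Working session

There is one attempt and no reset: what is moved stays moved. The work goes in short steps, Python scripts to look and compute and a tool call to move; the robot and the scene stay as the last step left them, time stands still between calls to the robot, and variables do not carry over. Pictures are saved under pics/ and viewed, and the job is handed in when it is done.

Besides the shell and the picture viewer there is one more tool, called after ">>>" as name(argument=value, ...) on one line, values as JSON. carry_out: Moves the arm, as the interface text tells. Its arguments: {"type":"object","properties":{"increments":{"type":"array"},"grip_force":{"type":"number"}},"required":["increments"]}

```bash
mkdir -p pics; cat > h.py <<'E'
import numpy as np, cv2
from cell import env
def cam(n,tag=None):
    p,d=env.read_camera(n); c=env.get_calibration(n)
    if tag: cv2.imwrite(f'pics/{tag}.png',p[:,:,::-1])
    np.savez(f'last_{n}.npz',p=p,d=d)
    return p,d,c
def rays(uv,c):
    K=np.array(c['K']);uv=np.atleast_2d(np.array(uv,float))
    x=(uv[:,0]-K[0,2])/K[0,0];y=(uv[:,1]-K[1,2])/K[1,1]
    rd=np.hypot(x,y);r=rd.copy()
    for _ in range(20): r=rd/(1+c['k1']*r*r)
    s=np.where(rd>0,r/np.maximum(rd,1e-12),1)
    return np.c_[x*s,y*s,np.ones(len(x))]
def toworld(P,c):
    T=np.linalg.inv(np.array(c['camera_from_world']));return P@T[:3,:3].T+T[:3,3]
def onplane(uv,c,z):
    T=np.linalg.inv(np.array(c['camera_from_world']));d=rays(uv,c)@T[:3,:3].T;o=T[:3,3]
    return o+d*((z-o[2])/d[:,2])[:,None]
def cloud(d,c):
    v,u=np.nonzero(d>0)
    return np.c_[u,v],toworld(rays(np.c_[u,v],c)*d[v,u][:,None],c)
def proj(X,c):
    T=np.array(c['camera_from_world']);X=np.atleast_2d(X);P=X@T[:3,:3].T+T[:3,3]
    x=P[:,0]/P[:,2];y=P[:,1]/P[:,2];s=1+c['k1']*(x*x+y*y);K=np.array(c['K'])
    return np.c_[K[0,0]*x*s+K[0,2],K[1,1]*y*s+K[1,2]]
E
python3 - <<'E'
from h import *
print(env.get_obs())
for n in ('top','scene'):
    p,d,c=cam(n,n+'0');T=np.linalg.inv(np.array(c['camera_from_world']));print(n,c['K'],c['k1'],T[:3,3],T[:3,2],(d>0).mean())
E
```

```text
{'time_s': 0.0, 'qpos': array([73.51584185, 18.44083825, -4.01345543, 83.17540438,  1.29398586,
       78.5408482 , -3.25998529]), 'joint_velocities': array([ 0.13678467, -0.1025039 , -0.02384516, -0.00811009, -0.11055073,
        0.04647494,  0.04210416]), 'effort': array([ 3.74149386e-04, -4.91297150e+01, -4.03531976e-01, -3.12536681e+01,
       -6.37151767e-02,  4.38858045e-02,  1.98449525e-04]), 'tool_pos': array([ 0.19309869, -0.62044162,  0.40363632]), 'tool_rot': array([ 1.79994567e+02,  1.11911948e-01, -7.27082441e+01]), 'force': array([-0.03217273,  0.90114821, -0.22571033]), 'wrist_torque': array([ 0.0195205 , -0.09898896,  0.01624805]), 'grip_width': 0.08688474678076381}
top [[434.40057615   0.         307.26062014]
 [  0.         434.40057615 240.63329222]
 [  0.           0.           1.        ]] 0.01969211952395802 [ 0.39600433 -0.12631894  1.62491206] [ 0.07375719  0.00116606 -0.99727555] 0.9961490885416666
scene [[604.23135284   0.         325.25915414]
 [  0.         604.23135284 237.93184203]
 [  0.           0.           1.        ]] 0.06556828161733187 [ 1.55053137 -1.35700221  1.19367506] [-0.52695732  0.64526422 -0.55312754] 0.9866080729166666
```

View pics/top0.png

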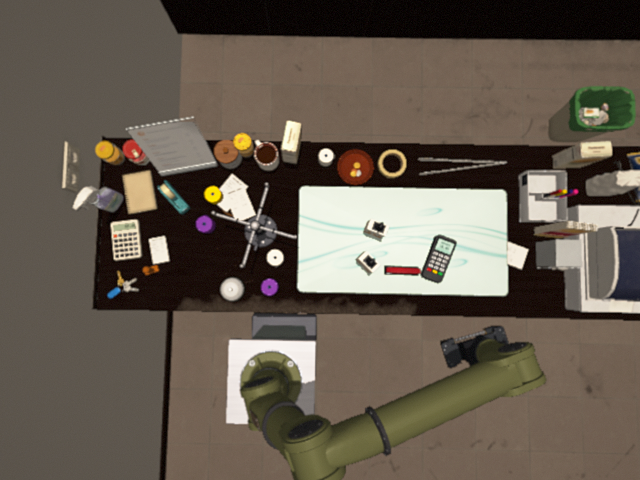

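View pics/scene0.png

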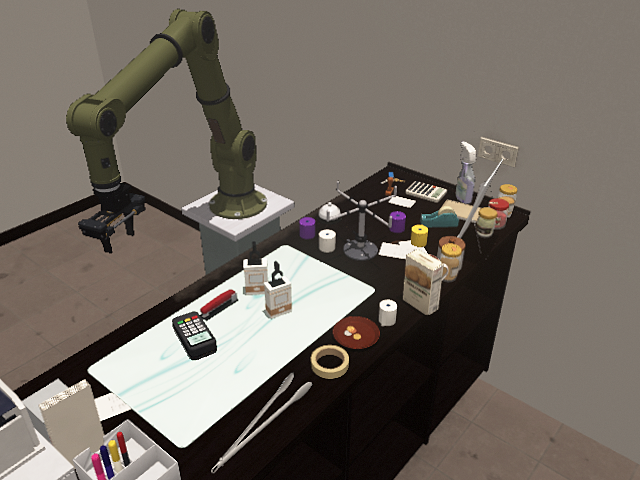

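Top view: two cartons at (376,230) and (367,262). The white till-roll candidates are (275,257), beside the stand between two rails, and (326,157), far off by the bowl. Purple and yellow rolls are at (205,224), (269,287) and (213,194). The one at (275,257) fits the description. I'll confirm with enlarged crops.

```bash
python3 - <<'E'
from h import *
a=np.load('last_top.npz');p=a['p'][:,:,::-1]
cv2.imwrite('pics/c1.png',cv2.resize(p[170:310,180:320],None,fx=4,fy=4,interpolation=cv2.INTER_CUBIC))
cv2.imwrite('pics/c2.png',cv2.resize(p[205:285,340:460],None,fx=6,fy=6,interpolation=cv2.INTER_CUBIC))
b=np.load('last_scene.npz');q=b['p'][:,:,::-1]
cv2.imwrite('pics/c3.png',cv2.resize(q[170:330,230:430],None,fx=4,fy=3.75,interpolation=cv2.INTER_CUBIC))
c=env.get_calibration('top');uv,X=cloud(a['d'],c)
# stand: mast/rails pts
r=X[(uv[:,0]>200)&(uv[:,0]<320)&(uv[:,1]>170)&(uv[:,1]<285)]
for lo,hi in ((.19,.22),(.165,.188),(.015,.03)):
    s=r[(r[:,2]>lo)&(r[:,2]<hi)];print(lo,len(s),s.mean(0) if len(s) else'', s.min(0),s.max(0))
for (u0,u1,v0,v1) in ((360,392,215,245),(352,383,247,278)):
    m=(uv[:,0]>u0)&(uv[:,0]<u1)&(uv[:,1]>v0)&(uv[:,1]<v1)
    s=X[m];print('pack',s[:,2].max(),np.histogram(s[:,2],bins=[-.01,.02,.1,.12,.14,.15,.16,.18,.2]))
m=(uv[:,0]>262)&(uv[:,0]<290)&(uv[:,1]>244)&(uv[:,1]<271);s=X[m];s=s[s[:,2]>.045];print('roll',(s.min(0)+s.max(0))/2,s.mean(0),np.ptp(s,0))
print(onplane([[267,229],[262,229],[275,257],[326,157]],c,.06))
E
```

```text
0.19 100 [0.55386474 0.053706   0.20256028] [ 0.41400946 -0.08769633  0.19034995] [0.68945461 0.1883148  0.21731126]
0.165 388 [0.55144847 0.05044969 0.18051788] [ 0.41458363 -0.07696019  0.16603814] [0.68388743 0.18119916 0.18793389]
0.015 399 [0.54091196 0.04204783 0.01886563] [ 0.35427369 -0.16169992  0.01500167] [0.72063566 0.25813298 0.02990026]
pack 0.19371870135919478 (array([569,  79, 143,  52,   3,  22,   6,  19]), array([-0.01,  0.02,  0.1 ,  0.12,  0.14,  0.15,  0.16,  0.18,  0.2 ]))
pack 0.19411146894368492 (array([596,  57, 145,  53,   4,  19,   6,  19]), array([-0.01,  0.02,  0.1 ,  0.12,  0.14,  0.15,  0.16,  0.18,  0.2 ]))
roll [ 0.44916684 -0.00767736  0.0569416 ] [ 0.45039983 -0.00918007  0.05892331] [0.05416661 0.05408323 0.02181722]
[[ 0.55129608  0.02194797  0.06      ]
 [ 0.55096476  0.04003104  0.06      ]
 [ 0.45052758 -0.00939007  0.06      ]
 [ 0.82001639 -0.18750746  0.06      ]]
```

View pics/c1.png

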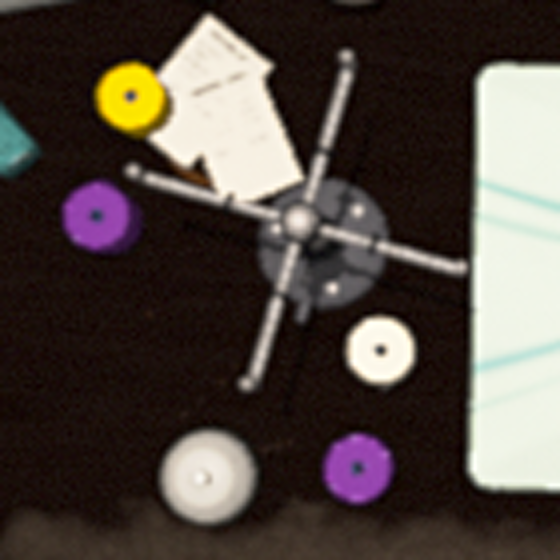

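View pics/c2.png

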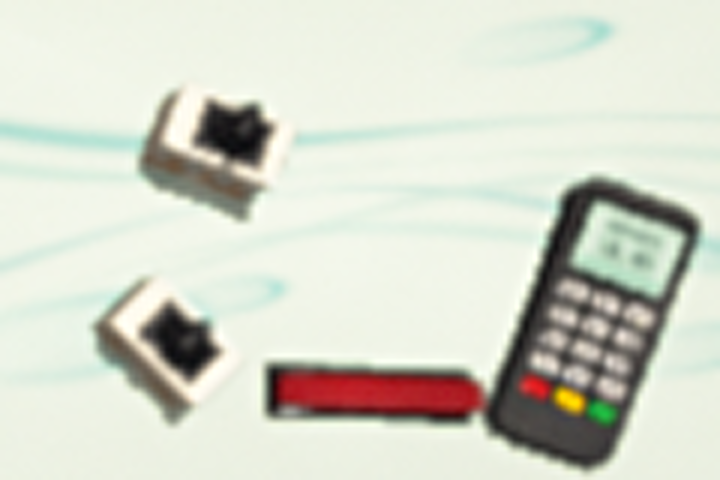

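View pics/c3.png

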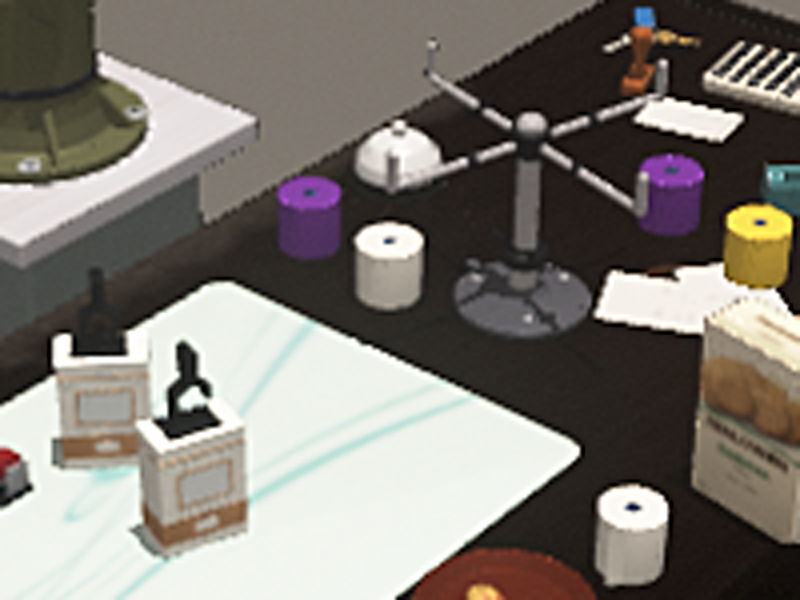

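```bash
python3 - <<'E'
from h import *
a=np.load('last_top.npz');c=env.get_calibration('top');uv,X=cloud(a['d'],c)
b=np.load('last_scene.npz');cs=env.get_calibration('scene');uvs,Xs=cloud(b['d'],cs)
for nm,(u0,u1,v0,v1) in dict(A=(360,392,215,245),B=(352,383,247,278)).items():
    m=(uv[:,0]>u0)&(uv[:,0]<u1)&(uv[:,1]>v0)&(uv[:,1]<v1);s=X[m]
    # mask for box top incl. hook: z>.105
    t=s[s[:,2]>.108];t=t[t[:,2]<.125]
    rc=cv2.minAreaRect((t[:,:2]*1000).astype(np.float32));print(nm,'boxtop rect',rc)
    tt=s[s[:,2]>.17];print(' tab top',len(tt),tt.mean(0),np.ptp(tt,0))
    cen=np.array(rc[0])/1000
    ms=np.linalg.norm(Xs[:,:2]-cen,axis=1)<.04
    q=Xs[ms];
    for lo,hi in ((.118,.13),(.13,.142),(.142,.155),(.155,.165),(.165,.2)):
        w=q[(q[:,2]>lo)&(q[:,2]<hi)];print('  scene',lo,len(w),w.mean(0).round(4) if len(w) else '')
    tb=q[(q[:,2]>.11)&(q[:,2]<.118)]
    if len(tb)>3: print('  scene rect',cv2.minAreaRect((tb[:,:2]*1000).astype(np.float32)))
q=b['p'][:,:,::-1]
cv2.imwrite('pics/c4.png',cv2.resize(q[235:325,235:300],None,fx=8,fy=6.6,interpolation=cv2.INTER_CUBIC))
# stand: pins & mast from top
r=X[(np.linalg.norm(X[:,:2]-[.551,.051],axis=1)<.18)&(X[:,2]>.165)]
rr=np.linalg.norm(r[:,:2]-[.551,.051],axis=1)
print('mast',r[rr<.02].mean(0),len(r[rr<.02]))
pin=r[rr>.125]
ang=np.degrees(np.arctan2(pin[:,1]-.051,pin[:,0]-.551))
for k in range(4):
    for base in [0]:
        a0=-165+90*k
        sel=np.abs((ang-a0+180)%360-180)<30
        P=pin[sel];P=P[P[:,2]>.195];print(a0,len(P),P.mean(0).round(4),ang[sel].mean() if abs(a0)<140 else '')
E
```

```text
A boxtop rect ((560.1002197265625, -369.97064208984375), (70.19256591796875, 40.11546325683594), 68.86001586914062)
 tab top 22 [ 0.56009581 -0.36895651  0.18756307] [0.01891622 0.0129076  0.02015006]
  scene 0.118 82 [ 0.5681 -0.3713  0.1208]
  scene 0.13 11 [ 0.5638 -0.3752  0.1368]
  scene 0.142 32 [ 0.5656 -0.3728  0.1498]
  scene 0.155 22 [ 0.5687 -0.3716  0.1597]
  scene 0.165 44 [ 0.5682 -0.371   0.1807]
  scene rect ((565.7667846679688, -369.361083984375), (71.99227905273438, 49.39101028442383), 72.13738250732422)
B boxtop rect ((440.5714416503906, -340.0168151855469), (68.77116394042969, 40.678279876708984), 45.18557357788086)
 tab top 21 [ 0.44058684 -0.33951678  0.18819506] [0.01663656 0.01786578 0.02286078]
  scene 0.118 66 [ 0.4472 -0.3423  0.1209]
  scene 0.13 8 [ 0.4408 -0.3476  0.1363]
  scene 0.142 22 [ 0.4464 -0.3396  0.1502]
  scene 0.155 15 [ 0.4499 -0.3426  0.1591]
  scene 0.165 30 [ 0.4489 -0.3422  0.1795]
  scene rect ((448.4138488769531, -342.1806640625), (67.0517349243164, 50.480960845947266), 45.8511962890625)
mast [0.55024746 0.04879267 0.19216108] 101
-165 5 [0.4168 0.0848 0.2092] 
-75 3 [ 0.5172 -0.0843  0.2109] -104.02121567701981
15 3 [0.6877 0.0171 0.209 ] -14.049029092125764
105 4 [0.5851 0.1851 0.2097] 75.68233061853618
```

View pics/c4.png

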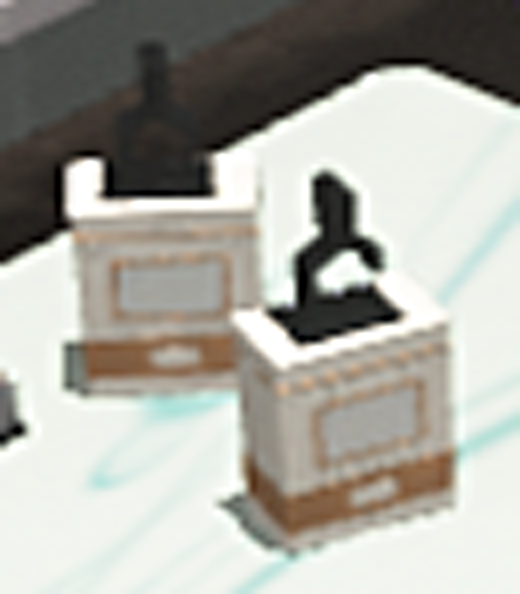

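Two cartons, A (376,230) and B (367,262), and the till roll at (275,257) all fit. The other white roll at (326,157) stands far from the stand. The roll is boxed in by the rails for the 190 mm gripper body, so I'll turn the stand about 18° clockwise first by the rail_2 pin.

>>> carry_out(increments=[[0, 0, 0.06, 0, -1], [0.25, 0.25, 0.07, -10, -1], [0.4943, 0.6377, 0.07, -31.3, -1], [0.4943, 0.6377, 0.07, -31.3, -1], [0.4943, 0.6377, 0.07, -31.3, -1], [0.4943, 0.6377, 0.07, -31.3, -1], [0.4943, 0.6377, 0.07, -31.3, -1], [0.4943, 0.6377, 0.07, -31.3, -1], [0.4943, 0.6377, 0.07, -31.3, -1], [0.4943, 0.6377, 0.07, -31.3, -1], [0.4943, 0.6377, 0.07, -31.3, -1], [0.4943, 0.6377, 0.07, -31.3, -1], [0.4943, 0.6377, 0.07, -31.3, -1], [0.4943, 0.6377, 0.07, -31.3, -1], [0.4943, 0.6377, 0.07, -31.3, -1], [0.4943, 0.6377, 0.07, -31.3, -1], [0.4943, 0.6377, 0.07, -31.3, -1], [0.4943, 0.6377, 0.07, -31.3, -1], [0.4943, 0.6377, 0.07, -31.3, -1], [0.4943, 0.6377, 0.07, -31.3, -1]], grip_force=15)

```text
time_s: 2.1
tool_pos: [0.6873, 0.0157, 0.4742]
tool_rot: [179.9, -0.1, -104.1]
force: [-0.6, -1.3, 0.2]
grip_width: 0.0869
```

```bash
python3 - <<'E'
from h import *
b=np.load('last_scene.npz');q=b['p'][:,:,::-1].astype(float)
k=cv2.resize(q[240:285,238:270],None,fx=14,fy=12,interpolation=cv2.INTER_CUBIC)
cv2.imwrite('pics/c5.png',np.clip(np.clip(k,0,255)**.5*16*1.4-20,0,255).astype(np.uint8))
E
```

```text
(no output)
```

View pics/c5.png

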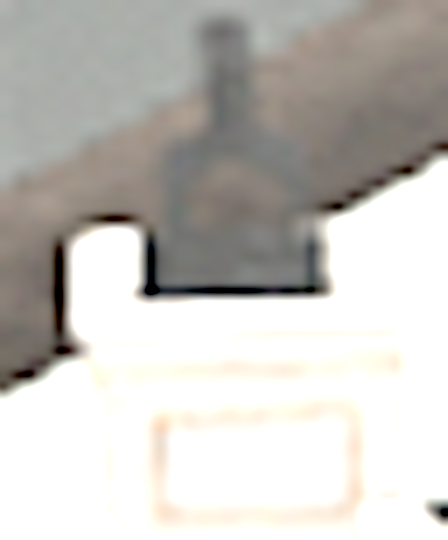

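Contrast-stretched crop: B's stem is on the left (180,230) and its tip hangs at the right (305,180), the same sense as A. Next I descend on the pin.

>>> carry_out(increments=[[0, 0.001, -0.03, 0, -1], [0, 0.001, -0.06, 0, -1], [0, 0.001, -0.09, 0, -1], [0, 0.001, -0.108, 0, -1], [0, 0.001, -0.108, 0, 0.3], [0, 0.001, -0.108, 0, 1], [0, 0.001, -0.108, 0, 1], [0, 0.001, -0.108, 0, 1], [0, 0.001, -0.108, 0, 1], [0, 0.001, -0.108, 0, 1]])

```text
time_s: 3.1
tool_pos: [0.6876, 0.0182, 0.3674]
tool_rot: [-179.9, 0.0, -104.0]
force: [-0.0, -0.2, 0.1]
grip_width: 0.0469
```

>>> carry_out(increments=[[0, 0, 0, 0, 1], [0, 0, 0, 0, 1], [0, 0, 0, 0, 1], [0, 0, 0, 0, 1], [0, 0, 0, 0, 1]])

```text
time_s: 3.6
tool_pos: [0.6875, 0.0179, 0.3667]
tool_rot: [180.0, -0.0, -104.0]
force: [-0.5, -0.5, -0.1]
grip_width: 0.009
```

>>> carry_out(increments=[[-0.0019, -0.007, 0, -3, 1], [-0.0042, -0.014, 0, -6, 1], [-0.0069, -0.0208, 0, -9, 1], [-0.01, -0.0275, 0, -12, 1], [-0.0134, -0.034, 0, -15, 1], [-0.0171, -0.0403, 0, -18, 1], [-0.0171, -0.0403, 0, -18, 1], [-0.0171, -0.0403, 0, -18, -0.2], [-0.0171, -0.0403, 0, -18, -0.6], [-0.0171, -0.0403, 0, -18, -0.6], [-0.0171, -0.0403, 0, -18, -0.6], [-0.0171, -0.0403, 0, -18, -0.6], [-0.0171, -0.0403, 0.04, -18, -0.6], [-0.0171, -0.0403, 0.08, -18, -1], [-0.0171, -0.0403, 0.11, -18, -1]])

```text
time_s: 5.1
tool_pos: [0.6704, -0.0221, 0.4795]
tool_rot: [-179.9, 0.1, -122.0]
force: [0.3, 0.1, 0.6]
grip_width: 0.0655
```

```bash
python3 - <<'E'
from h import *
p,d,c=cam('scene','s1')
p,d,c=cam('top','t1')
cv2.imwrite('pics/t1c.png',cv2.resize(p[170:310,180:320,::-1],None,fx=4,fy=4,interpolation=cv2.INTER_CUBIC))
print(env.get_obs()['tool_pos'])
E
```

```text
[ 0.67094788 -0.02169665  0.48280058]
```

View pics/t1c.png

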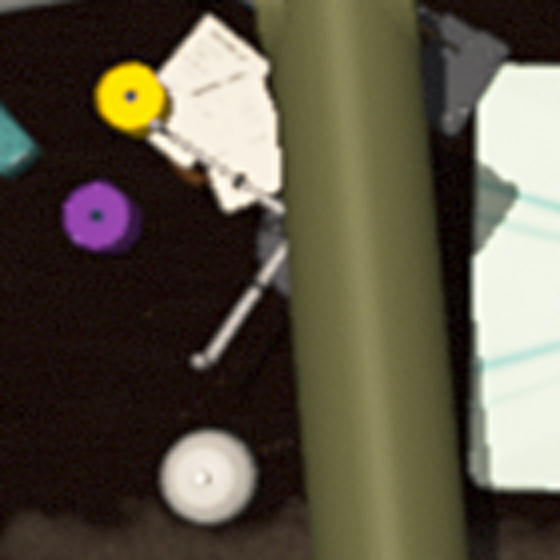

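View pics/s1.png

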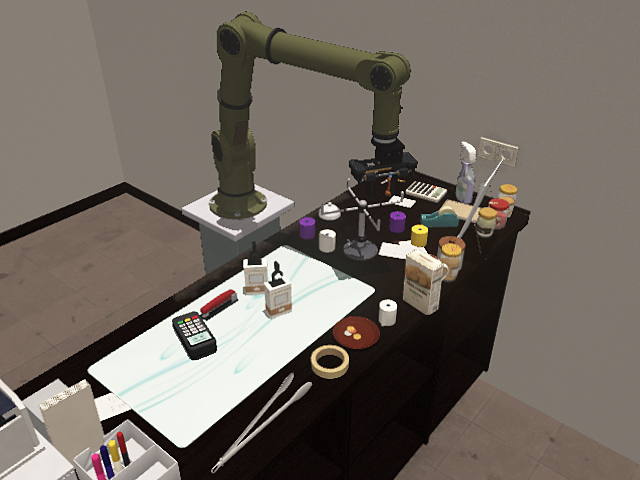

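>>> carry_out(increments=[[-0.2247, 0.0064, 0, 0, -1], [-0.2247, 0.0064, 0, 0, -1], [-0.2247, 0.0064, 0, 0, -1], [-0.2247, 0.0064, 0, 0, -1], [-0.2247, 0.0064, 0, 0, -1], [-0.2247, 0.0064, 0, 0, -1], [-0.2247, 0.0064, 0, 0, -1], [-0.2247, 0.0064, 0, 0, -1]])

```text
time_s: 6.0
tool_pos: [0.4464, -0.0159, 0.4765]
tool_rot: [180.0, 0.0, -122.0]
force: [0.9, 1.1, -0.5]
grip_width: 0.0871
```

```bash
python3 - <<'E'
from h import *
p,d,c=cam('scene','s2')
o=env.get_obs();print(o['tool_pos'],o['tool_rot'],o['qpos'])
cv2.imwrite('pics/s2c.png',cv2.resize(p[120:280,260:440,::-1],None,fx=4,fy=3.6,interpolation=cv2.INTER_CUBIC))
E
```

```text
[ 0.44652808 -0.01590538  0.47641333] [ 1.79953273e+02  2.01891898e-02 -1.21982784e+02] [  28.63012494   -7.7855941   -26.74473691  102.64611807   -3.55306973
   84.35653996 -119.53302331]
```

View pics/s2c.png

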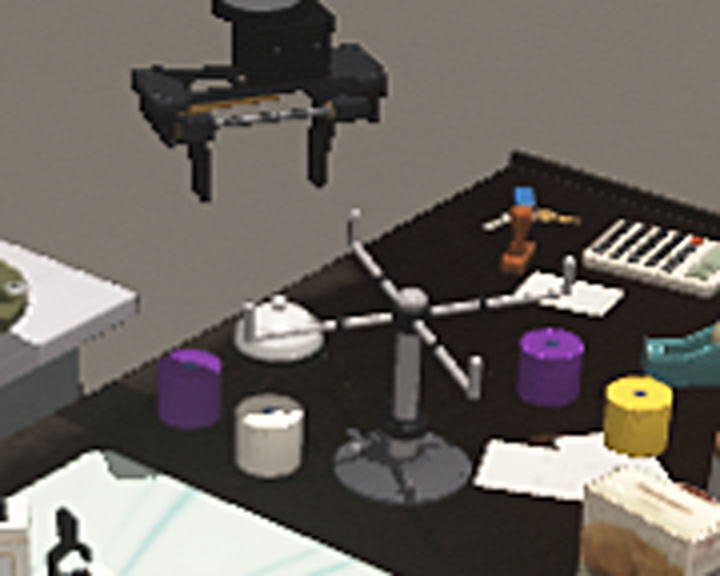

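The gripper is over the roll, with the long axis parallel to the nearer rail. Now I descend.

>>> carry_out(increments=[[0, 0, -0.04, 0, -1], [0, 0, -0.08, 0, -1], [0, 0, -0.12, 0, -1], [0, 0, -0.16, 0, -1], [0, 0, -0.18, 0, -1], [0, 0, -0.2, 0, -1], [0, 0, -0.2, 0, -1]])

```text
time_s: 6.75
tool_pos: [0.445, -0.0156, 0.2737]
tool_rot: [179.6, -0.1, -122.0]
force: [-0.5, 0.1, 0.7]
grip_width: 0.0868
```

```bash
python3 - <<'E'
from h import *
p,d,c=cam('scene','s3')
o=env.get_obs();print(o['tool_pos'],o['force'])
cv2.imwrite('pics/s3c.png',cv2.resize(p[140:280,270:420,::-1],None,fx=5,fy=4.2,interpolation=cv2.INTER_CUBIC))
E
```

```text
[ 0.44572829 -0.01566312  0.27543175] [-0.01003803  0.84952289 -1.0650846 ]
```

View pics/s3c.png

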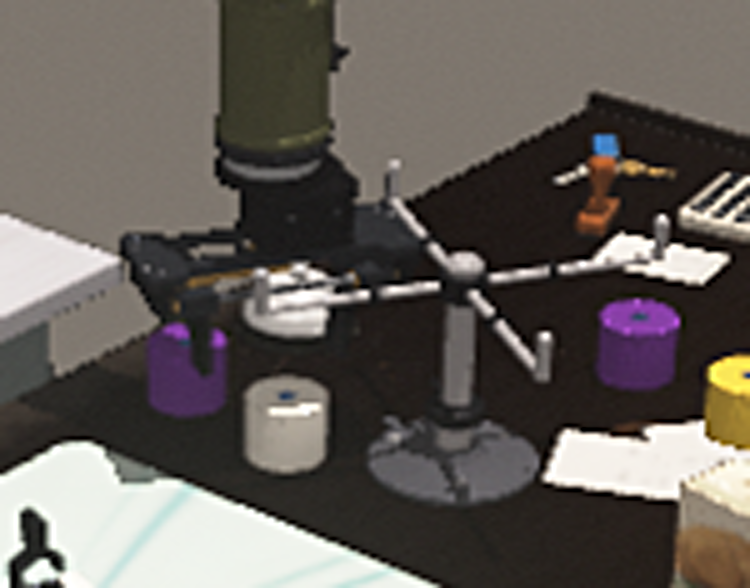

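>>> carry_out(increments=[[0, 0, -0.02, 0, -1], [0, 0, -0.04, 0, -1], [0, 0, -0.055, 0, -1], [0, 0, -0.066, 0, -1], [0, 0, -0.066, 0, -0.5], [0, 0, -0.066, 0, 0.2], [0, 0, -0.066, 0, 0.5], [0, 0, -0.066, 0, 1], [0, 0, -0.066, 0, 1], [0, 0, -0.066, 0, 1]], grip_force=25)

```text
time_s: 7.8
tool_pos: [0.4461, -0.0158, 0.2115]
tool_rot: [-179.9, 0.0, -122.0]
force: [-0.7, 0.9, 4.0]
grip_width: 0.0552
```

>>> carry_out(increments=[[0, 0, 0.03, 0, 1], [0, 0, 0.07, 0, 1], [0, 0, 0.12, 0, 1], [0, 0, 0.17, 0, 1], [0, 0, 0.21, 0, 1], [0, 0, 0.25, 0, 1], [0, 0.05, 0.26, 8, 1], [0, 0.1, 0.26, 16, 1], [0, 0.15, 0.26, 24, 1], [0, 0.2, 0.26, 32, 1], [0, 0.25, 0.26, 40, 1], [-0.004, 0.3, 0.26, 48, 1], [-0.006, 0.34, 0.26, 56, 1], [-0.006, 0.366, 0.26, 60, 1], [-0.006, 0.366, 0.26, 60, 1], [-0.006, 0.366, 0.26, 60, 1]])

```text
time_s: 9.4
tool_pos: [0.4396, 0.35, 0.47]
tool_rot: [179.9, -0.0, -62.0]
force: [-0.5, -0.1, -1.3]
grip_width: 0.0559
```

```bash
python3 - <<'E'
from h import *
p,d,c=cam('scene','s4')
p,d,c=cam('top','t4')
o=env.get_obs();print(o['tool_pos'],o['force'],o['grip_width'])
cv2.imwrite('pics/t4c.png',cv2.resize(p[130:330,90:330,::-1],None,fx=3.3,fy=3,interpolation=cv2.INTER_CUBIC))
E
```

```text
[0.44034844 0.34866105 0.47034623] [ 0.3418285   0.08278183 -1.98251024] 0.055470961235406235
```

View pics/s4.png

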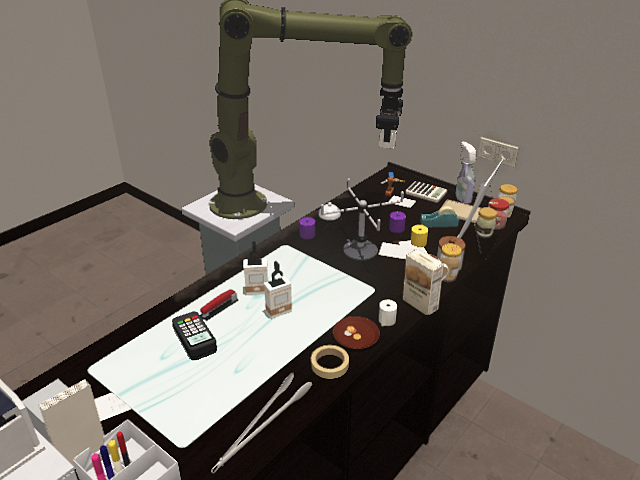

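View pics/t4c.png

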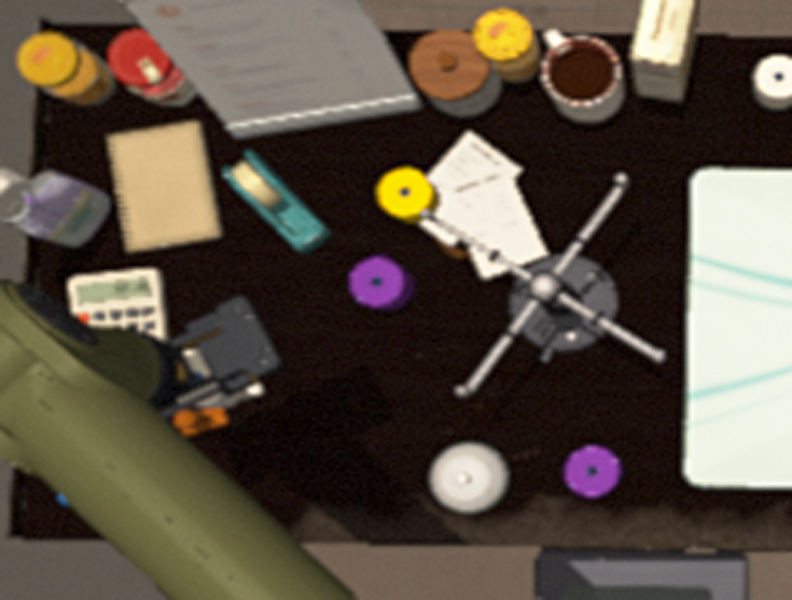

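```bash
python3 - <<'E'
from h import *
c=env.get_calibration('top')
print(proj([[.44,.35,0],[.44,.29,0],[.46,.27,0]],c),onplane([[160,250],[170,238],[151,270],[205,224]],c,0.0))
im=cv2.imread('pics/top0.png');k=cv2.resize(im[190:310,90:250],None,fx=5,fy=5)
for X in ([.44,.35,0],):
    u=(proj(X,c)[0]-[90,190])*5;cv2.circle(k,(int(u[0]),int(u[1])),int(.0285*434/1.6*5),(0,255,0),2)
cv2.imwrite('pics/spot.png',k)
E
```

```text
[[179.81255669 258.67510251]
 [195.92345528 258.96052262]
 [201.48579323 253.70358654]] [[0.47107626 0.42504179 0.        ]
 [0.51670692 0.38970794 0.        ]
 [0.39600032 0.45512105 0.        ]
 [0.57183742 0.26085978 0.        ]]
```

View pics/spot.png

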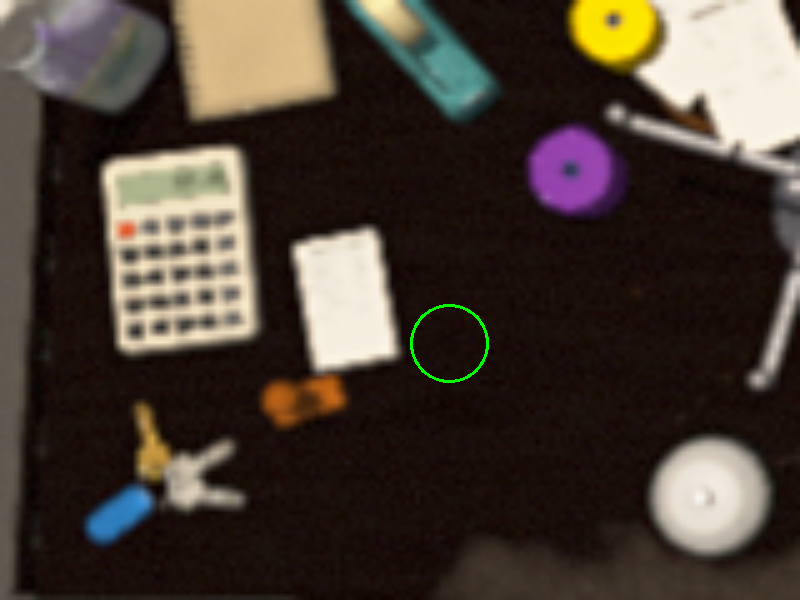

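The spot is bare counter. I'll set the roll at y ≈ 0.32, clear of the paper.

>>> carry_out(increments=[[0, -0.03, -0.03, 0, 1], [0, -0.03, -0.08, 0, 1], [0, -0.03, -0.13, 0, 1], [0, -0.03, -0.18, 0, 1], [0, -0.03, -0.22, 0, 1], [0, -0.03, -0.24, 0, 1], [0, -0.03, -0.252, 0, 1], [0, -0.03, -0.259, 0, 1], [0, -0.03, -0.259, 0, 1], [0, -0.03, -0.259, 0, 0], [0, -0.03, -0.259, 0, -1], [0, -0.03, -0.259, 0, -1], [0, -0.03, -0.259, 0, -1], [0, -0.03, -0.259, 0, -1], [0, -0.03, -0.24, 0, -1], [0, -0.03, -0.2, 0, -1], [0, -0.03, -0.15, 0, -1], [0, -0.03, -0.1, 0, -1], [0, -0.03, -0.05, 0, -1], [0, -0.03, 0, 0, -1]], grip_force=15)

```text
time_s: 11.5
tool_pos: [0.4391, 0.3202, 0.4731]
tool_rot: [-180.0, -0.0, -62.0]
force: [1.3, 0.1, -0.6]
grip_width: 0.087
```

```bash
cat >> h.py <<'E'
def pins(d,c,ax=(.5515,.0507)):
    uv,X=cloud(d,c);ax=np.array(ax);r=np.linalg.norm(X[:,:2]-ax,axis=1)
    s=X[(r>.128)&(r<.155)&(X[:,2]>.165)&(X[:,2]<.225)]
    a=np.degrees(np.arctan2(s[:,1]-ax[1],s[:,0]-ax[0]))
    ph=np.degrees(np.angle(np.exp(4j*np.radians(a)).mean()))/4
    return ph,s,a
E
python3 - <<'E'
from h import *
p,d,c=cam('top','t5');ph,s,a=pins(d,c);print(ph, 'rails mod 90')
for k in range(4):
    t=ph+90*k; m=np.abs((a-t+180)%360-180)<12;q=s[m];print(round(t,1),m.sum(),q.mean(0) if m.any() else'', np.median(a[m]))
cv2.imwrite('pics/t5c.png',cv2.resize(p[130:330,90:330,::-1],None,fx=3.3,fy=3,interpolation=cv2.INTER_CUBIC))
u,X=cloud(d,c);m=(np.linalg.norm(X[:,:2]-[.44,.32],axis=1)<.06)&(X[:,2]>.045)&(X[:,2]<.07);q=X[m];print('roll',m.sum(),(q.min(0)+q.max(0))/2,np.ptp(q,0))
E
```

```text
-32.74173654549874 rails mod 90
-32.7 18 [ 0.66547134 -0.02412165  0.19815891] -33.52704263760532
57.3 18 [0.62499036 0.164714   0.1965414 ] 57.22140714078122
147.3 18 [0.43566103 0.12325796 0.19915832] 148.00837832862345
237.3 13 [ 0.47678773 -0.065101    0.20029414] -122.50715274790066
roll 166 [0.43949927 0.3175412  0.05612642] [0.05441789 0.05711157 0.02177193]
```

View pics/t5c.png

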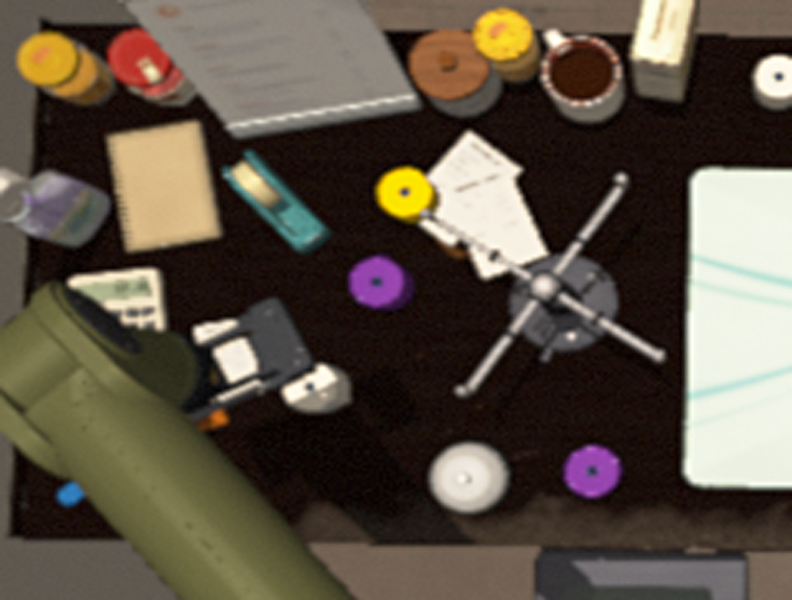

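The till roll is upright at (0.44, 0.32). Now I turn the stand back by the rail_3 pin.

>>> carry_out(increments=[[0.187, -0.151, 0, 30, -1], [0.187, -0.151, 0, 30, -1], [0.187, -0.151, 0, 30, -1], [0.187, -0.151, 0, 30, -1], [0.187, -0.151, 0, 30, -1], [0.187, -0.151, 0, 30, -1], [0.187, -0.151, 0, 30, -1], [0.187, -0.151, -0.03, 30, -1], [0.187, -0.151, -0.06, 30, -1], [0.187, -0.151, -0.09, 30, -1], [0.187, -0.151, -0.105, 30, -0.5], [0.187, -0.151, -0.105, 30, 0], [0.187, -0.151, -0.105, 30, 1], [0.187, -0.151, -0.105, 30, 1], [0.187, -0.151, -0.105, 30, 1], [0.187, -0.151, -0.105, 30, 1], [0.187, -0.151, -0.105, 30, 1], [0.187, -0.151, -0.105, 30, 1], [0.187, -0.151, -0.105, 30, 1]])

```text
time_s: 13.45
tool_pos: [0.6267, 0.1691, 0.3658]
tool_rot: [180.0, -0.0, -32.0]
force: [0.7, 0.7, 0.2]
grip_width: 0.0227
```

>>> carry_out(increments=[[0, 0, 0, 0, 1], [0, 0, 0, 0, 1], [0, 0, 0, 0, 1], [-0.0063, 0.0037, 0, 3, 1], [-0.013, 0.0073, 0, 6, 1], [-0.0198, 0.0105, 0, 9, 1], [-0.0269, 0.0133, 0, 12, 1], [-0.034, 0.0157, 0, 15, 1], [-0.0411, 0.0177, 0, 18, 1], [-0.0411, 0.0177, 0, 18, 1], [-0.0411, 0.0177, 0, 18, 0], [-0.0411, 0.0177, 0, 18, -0.5], [-0.0411, 0.0177, 0, 18, -0.5], [-0.0411, 0.0177, 0, 18, -0.5], [-0.0411, 0.0177, 0.03, 18, -0.5], [-0.0411, 0.0177, 0.07, 18, -0.5], [-0.0411, 0.0177, 0.11, 18, -1], [-0.0411, 0.0177, 0.11, 18, -1]])

```text
time_s: 15.25
tool_pos: [0.5862, 0.1881, 0.482]
tool_rot: [-179.7, -0.5, -14.0]
force: [0.1, 0.4, 1.5]
grip_width: 0.0655
```

```bash
python3 - <<'E'
from h import *
p,d,c=cam('scene','s6')
p,d,c=cam('top','t6');ph,s,a=pins(d,c);print(ph)
for k in range(4):
    t=ph+90*k; m=np.abs((a-t+180)%360-180)<12;q=s[m];print(round(t,1),m.sum(),q.mean(0) if m.any() else'', np.median(a[m]))
o=env.get_obs();print(o['tool_pos'],o['tool_rot'])
cv2.imwrite('pics/t6c.png',cv2.resize(p[130:330,90:330,::-1],None,fx=3.3,fy=3,interpolation=cv2.INTER_CUBIC))
E
```

```text
-13.297160078392773
-13.3 18 [0.68387297 0.01798069 0.1965163 ] -13.829680856130425
76.7 18 [0.58202805 0.18283944 0.19627966] 76.97938550006519
166.7 17 [0.41754112 0.08115002 0.19586336] 167.23215035995028
256.7 14 [ 0.51927877 -0.08337514  0.19675847] -103.5332825712521
[0.585693   0.18717387 0.47670141] [-1.79945318e+02 -1.09478415e-01 -1.40114146e+01]
```

View pics/t6c.png

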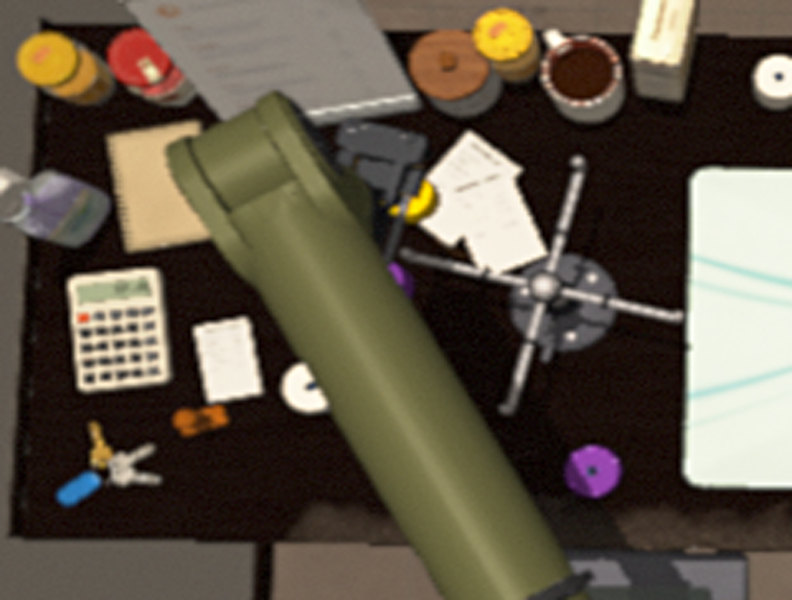

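View pics/s6.png

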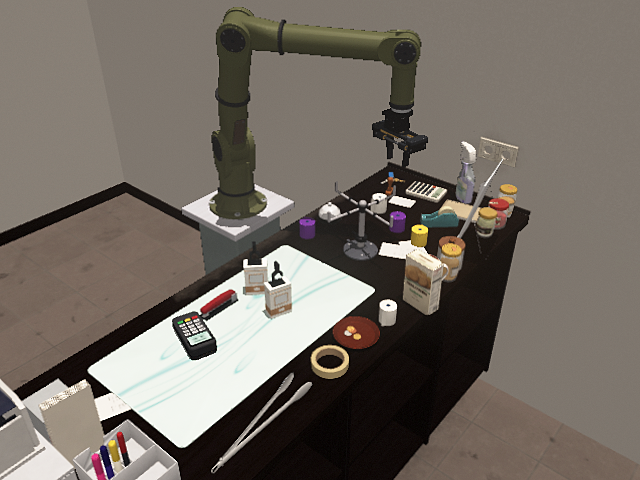

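Stand is back at home (rails at −13.7°, same as at the start within about 0.5°). Now to carton A.

>>> carry_out(increments=[[-0.003, -0.05, 0, -8, -1], [-0.006, -0.1, 0, -16, -1], [-0.009, -0.15, 0, -24, -1], [-0.012, -0.2, 0, -32, -1], [-0.014, -0.25, 0, -40, -1], [-0.016, -0.3, 0, -48, -1], [-0.018, -0.35, 0, -56, -1], [-0.02, -0.4, 0, -64, -1], [-0.022, -0.45, 0, -72, -1], [-0.024, -0.5, 0, -80, -1], [-0.0256, -0.54, 0, -88, -1], [-0.0256, -0.557, 0, -97, -1], [-0.0256, -0.557, 0, -97, -0.4], [-0.0256, -0.557, -0.04, -97, -0.4], [-0.0256, -0.557, -0.06, -97, -0.4], [-0.0256, -0.557, -0.06, -97, -0.4]])

```text
time_s: 16.95
tool_pos: [0.5595, -0.3679, 0.4109]
tool_rot: [179.5, 0.1, -110.7]
force: [-0.6, 0.2, -0.4]
grip_width: 0.0643
```

```bash
python3 - <<'E'
from h import *
p,d,c=cam('scene','s7')
o=env.get_obs();print(o['tool_pos'],o['tool_rot'],o['grip_width'],o['qpos'])
cv2.imwrite('pics/s7c.png',cv2.resize(p[190:330,220:340,::-1],None,fx=5,fy=4.2,interpolation=cv2.INTER_CUBIC))
E
```

```text
[ 0.55999984 -0.36836574  0.41360477] [ 1.79742650e+02  9.20810035e-02 -1.10767210e+02] 0.06333417812361908 [ 49.00389729  22.54166386 -24.29200299  78.33901119   9.11259065
  81.31625019 -85.82218354]
```

View pics/s7c.png

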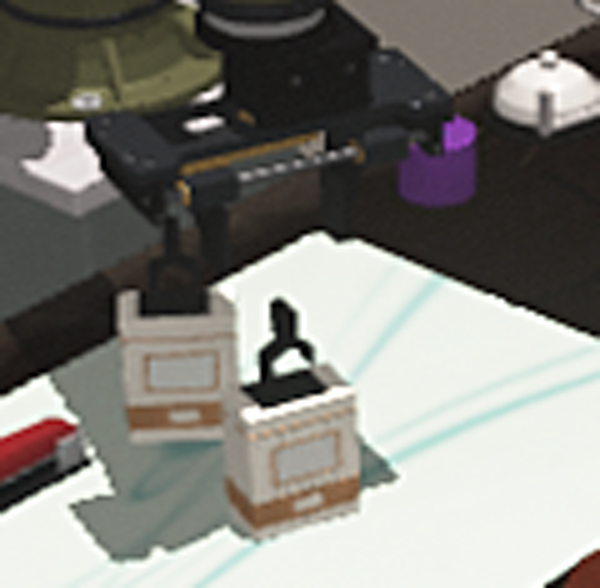

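>>> carry_out(increments=[[0, 0, -0.03, 0, -0.4], [0, 0, -0.055, 0, -0.4], [0, 0, -0.071, 0, -0.4], [0, 0, -0.071, 0, -0.4], [0, 0, -0.071, 0, 1], [0, 0, -0.071, 0, 1], [0, 0, -0.071, 0, 1], [0, 0, -0.071, 0, 1], [0, 0, -0.071, 0, 1], [0, 0, -0.071, 0, 1], [0, 0, -0.071, 0, 1], [0, 0, -0.071, 0, 1], [0, 0, -0.071, 0, 1]], grip_force=30)

```text
time_s: 18.3
tool_pos: [0.5599, -0.3701, 0.3445]
tool_rot: [180.0, 0.0, -111.0]
force: [0.5, 0.1, -0.8]
grip_width: 0.0097
```

Tab gripped (9.7 mm). I lift and carry A to the approach point beside rail_2.

>>> carry_out(increments=[[0, 0, 0.02, 0, 1], [0, 0, 0.047, 0, 1], [0.005, 0.025, 0.047, 2, 1], [0.015, 0.06, 0.047, 5, 1], [0.025, 0.1, 0.047, 7.2, 1], [0.035, 0.14, 0.047, 7.2, 1], [0.043, 0.18, 0.047, 7.2, 1], [0.05, 0.22, 0.047, 7.2, 1], [0.057, 0.26, 0.047, 7.2, 1], [0.063, 0.295, 0.047, 7.2, 1], [0.0673, 0.32, 0.047, 7.2, 1], [0.0673, 0.3305, 0.047, 7.2, 1], [0.0673, 0.3305, 0.047, 7.2, 1], [0.0673, 0.3305, 0.047, 7.2, 1]])

```text
time_s: 19.7
tool_pos: [0.6271, -0.0412, 0.3914]
tool_rot: [180.0, -0.1, -103.9]
force: [0.4, -0.2, -0.5]
grip_width: 0.0096
```

```bash
python3 - <<'E'
from h import *
p,d,c=cam('scene','s8')
o=env.get_obs();print(o['tool_pos'],o['tool_rot'],o['grip_width'],o['force'])
cv2.imwrite('pics/s8c.png',cv2.resize(p[140:280,290:450,::-1],None,fx=5,fy=4.2,interpolation=cv2.INTER_CUBIC))
# pack geometry from scene cloud
uv,X=cloud(d,c);g=np.array(o['tool_pos'][:2])
m=(np.linalg.norm(X[:,:2]-g,axis=1)<.05)&(X[:,2]>.1)&(X[:,2]<.175);q=X[m]
h,e=np.histogram(q[:,2],bins=np.arange(.1,.18,.004));print(h,e.round(3))
m=(uv[:,0]>0)&(np.abs((X[:,:2]-[.5515,.0507])@[.2385,.9711])<.01)&((X[:,:2]-[.5515,.0507])@[.9711,-.2385]>.08)&((X[:,:2]-[.5515,.0507])@[.9711,-.2385]<.13)&(X[:,2]>.16)&(X[:,2]<.2)
print('rail2 seen z',X[m][:,2].max() if m.any() else None, X[m].mean(0))
E
```

```text
[ 0.62712425 -0.04195989  0.39144447] [ 1.79983197e+02 -9.47481955e-02 -1.03968918e+02] 0.009728615808916553 [ 0.04389429 -0.72251159 -1.28148879]
[24 27 26 28 28 24 25 22 37 18 32 23 27 23 47 58 56 17  6] [0.1   0.104 0.108 0.112 0.116 0.12  0.124 0.128 0.132 0.136 0.14  0.144
 0.148 0.152 0.156 0.16  0.164 0.168 0.172 0.176]
rail2 seen z 0.1844561161824485 [0.65234423 0.02922211 0.17726469]
```

View pics/s8c.png

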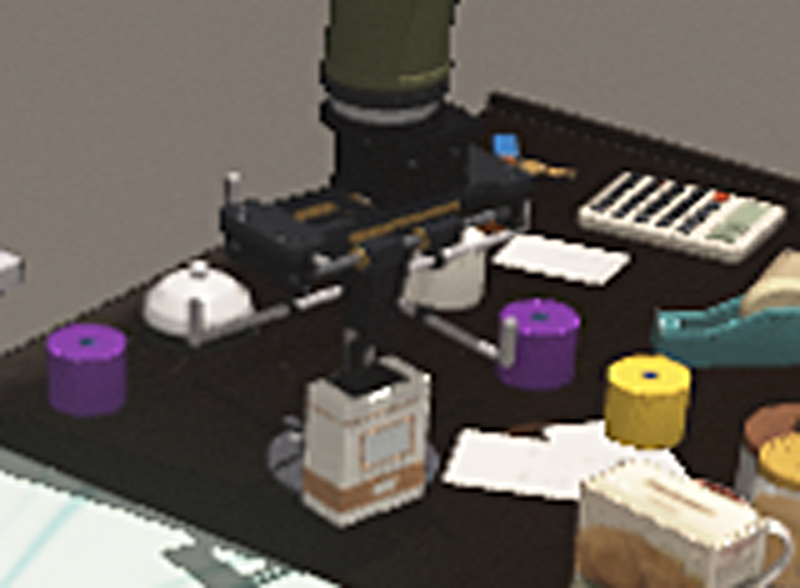

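>>> carry_out(increments=[[0.0024, 0.0097, 0, 0, 1], [0.0048, 0.0194, 0, 0, 1], [0.0072, 0.0291, 0, 0, 1], [0.0096, 0.0388, 0, 0, 1], [0.012, 0.0485, 0, 0, 1], [0.0144, 0.0583, 0, 0, 1], [0.0167, 0.068, 0, 0, 1], [0.0167, 0.068, 0, 0, 1], [0.0167, 0.068, 0, 0, 1]])

```text
time_s: 20.65
tool_pos: [0.644, 0.0286, 0.3917]
tool_rot: [180.0, -0.0, -103.8]
force: [0.2, -0.5, -0.5]
grip_width: 0.0097
```

```bash
python3 - <<'E'
from h import *
p,d,c=cam('scene','s9')
o=env.get_obs();print(o['tool_pos'],o['tool_rot'],o['grip_width'],o['force'])
cv2.imwrite('pics/s9c.png',cv2.resize(p[160:260,310:430,::-1],None,fx=6.5,fy=5.9,interpolation=cv2.INTER_CUBIC))
E
```

```text
[0.64402379 0.02794678 0.39167669] [ 1.79992752e+02 -4.11203753e-02 -1.03831491e+02] 0.010082127562551344 [-0.65177717  0.5694876  -1.10714937]
```

View pics/s9c.png

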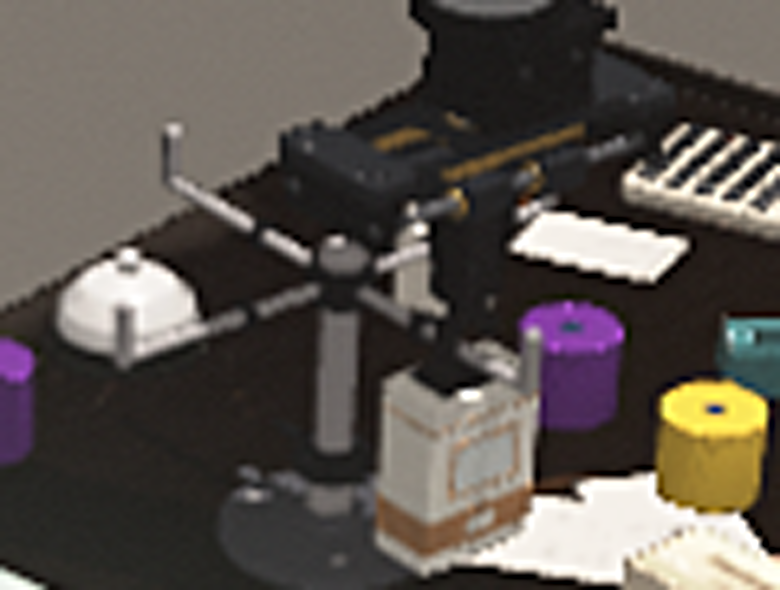

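Bar is inside the hook opening with no contact force. I lower it onto the bar.

>>> carry_out(increments=[[0, 0, -0.005, 0, 1], [0, 0, -0.01, 0, 1], [0, 0, -0.015, 0, 1], [0, 0, -0.02, 0, 1], [0, 0, -0.02, 0, 1], [0, 0, -0.02, 0, 1]])

```text
time_s: 21.3
tool_pos: [0.644, 0.0285, 0.3717]
tool_rot: [-180.0, 0.0, -103.8]
force: [0.2, 0.3, 0.4]
grip_width: 0.0102
```

>>> carry_out(increments=[[-0.0049, 0.0012, 0, 0, 1], [-0.0097, 0.0024, 0, 0, 1], [-0.0146, 0.0036, 0, 0, 1], [-0.0175, 0.0043, 0, 0, 1], [-0.0194, 0.0048, 0, 0, 1], [-0.0204, 0.005, 0, 0, 1], [-0.0204, 0.005, 0, 0, 1]])

```text
time_s: 22.0
tool_pos: [0.6234, 0.0333, 0.3718]
tool_rot: [180.0, -0.0, -103.8]
force: [-0.5, 0.9, 0.3]
grip_width: 0.01
```

>>> carry_out(increments=[[-0.001, 0.0002, 0, 0, 1], [-0.0019, 0.0005, 0, 0, 1], [-0.0029, 0.0007, 0, 0, 1], [-0.0029, 0.0007, 0, 0, 1]])

```text
time_s: 22.4
tool_pos: [0.6211, 0.0339, 0.3718]
tool_rot: [-179.9, 0.0, -103.8]
force: [3.8, -0.1, -2.6]
grip_width: 0.0096
```

Collar contact felt (+3.8 N). I ease off slightly, lower and release.

>>> carry_out(increments=[[0.001, -0.0002, 0, 0, 1], [0.001, -0.0002, -0.001, 0, 1], [0.001, -0.0002, -0.0015, 0, 1], [0.001, -0.0002, -0.0015, 0, 1]])

```text
time_s: 22.8
tool_pos: [0.6217, 0.0342, 0.3712]
tool_rot: [-180.0, 0.0, -103.8]
force: [-1.2, 0.7, 5.2]
grip_width: 0.0098
```

>>> carry_out(increments=[[0, 0, 0, 0, 0.7], [0, 0, 0, 0, 0.4], [0, 0, 0, 0, 0.2], [0, 0, 0, 0, 0.2], [0, 0, 0, 0, 0.2], [0, 0, 0, 0, 0.2], [0, 0, 0.02, 0, 0.2], [0, 0, 0.05, 0, 0], [0, 0, 0.09, 0, 0], [0, 0, 0.11, 0, -0.4], [0, 0, 0.11, 0, -0.4]])

```text
time_s: 23.9
tool_pos: [0.6221, 0.0344, 0.4843]
tool_rot: [-179.6, 0.1, -103.8]
force: [-0.2, 0.3, -0.3]
grip_width: 0.0526
```

```bash
python3 - <<'E'
from h import *
p,d,c=cam('scene','s10')
o=env.get_obs();print(o['tool_pos'],o['tool_rot'],o['grip_width'],o['force'])
cv2.imwrite('pics/s10c.png',cv2.resize(p[160:260,310:430,::-1],None,fx=6.5,fy=5.9,interpolation=cv2.INTER_CUBIC))
E
```

```text
[0.62186403 0.03414876 0.48192397] [-1.79825447e+02  4.18656222e-02 -1.03802932e+02] 0.055534031995827404 [ 0.68749748 -1.21111777 -0.99337993]
```

View pics/s10c.png

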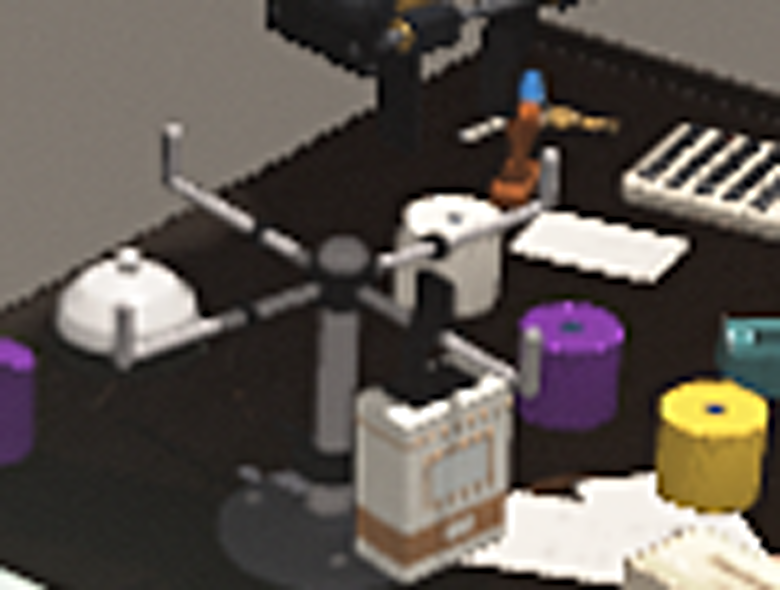

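Carton A hangs on rail_2 at (440,430) in the crop, against the collar. Next carton B.

>>> carry_out(increments=[[-0.022, -0.045, 0, -4, -0.4], [-0.044, -0.09, 0, -8, -0.4], [-0.065, -0.135, 0, -12, -0.4], [-0.087, -0.18, 0, -16, -0.4], [-0.109, -0.225, 0, -20, -0.4], [-0.131, -0.27, 0, -24, -0.4], [-0.153, -0.315, 0, -28, -0.4], [-0.17, -0.35, 0, -31.2, -0.4], [-0.1809, -0.3735, -0.02, -31.2, -0.4], [-0.1809, -0.3735, -0.06, -31.2, -0.4], [-0.1809, -0.3735, -0.06, -31.2, -0.4]])

```text
time_s: 25.05
tool_pos: [0.4383, -0.3397, 0.4133]
tool_rot: [179.3, -0.1, -135.1]
force: [-0.7, 0.3, -0.6]
grip_width: 0.0613
```

```bash
python3 - <<'E'
from h import *
p,d,c=cam('scene','s11')
o=env.get_obs();print(o['tool_pos'],o['tool_rot'],o['grip_width'])
cv2.imwrite('pics/s11c.png',cv2.resize(p[200:320,210:320,::-1],None,fx=5.5,fy=4.9,interpolation=cv2.INTER_CUBIC))
uv,X=cloud(d,c)
b=np.load('last_top.npz')
E
```

```text
[ 0.43969702 -0.33916031  0.41666646] [ 1.79534667e+02 -3.33602045e-02 -1.35026810e+02] 0.060882136112244745
```

View pics/s11c.png

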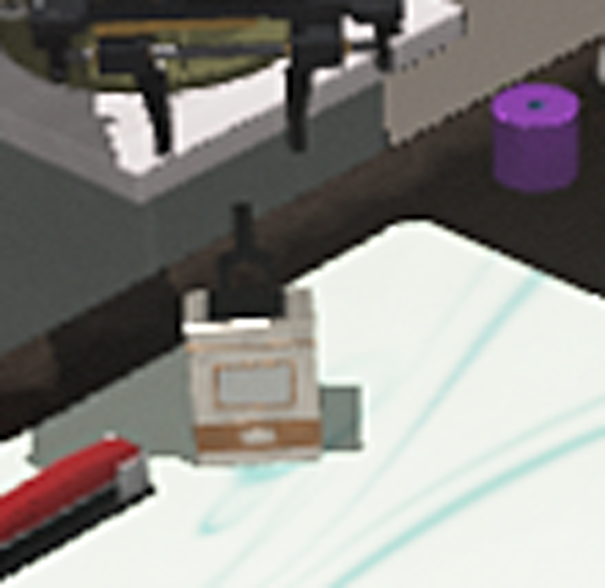

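>>> carry_out(increments=[[0, 0, -0.03, 0, -0.4], [0, 0, -0.06, 0, -0.4], [0, 0, -0.0755, 0, -0.4], [0, 0, -0.0755, 0, -0.4], [0, 0, -0.0755, 0, 1], [0, 0, -0.0755, 0, 1], [0, 0, -0.0755, 0, 1], [0, 0, -0.0755, 0, 1], [0, 0, -0.0755, 0, 1], [0, 0, -0.0755, 0, 1], [0, 0, -0.0755, 0, 1], [0, 0, -0.0755, 0, 1], [0, 0, -0.0755, 0, 1]], grip_force=30)

```text
time_s: 26.4
tool_pos: [0.4408, -0.3396, 0.3446]
tool_rot: [180.0, -0.0, -135.0]
force: [-0.1, -0.3, -1.2]
grip_width: 0.01
```

>>> carry_out(increments=[[0, 0, 0.03, 0, 1], [0, 0, 0.07, 0, 1], [0, 0.03, 0.085, 4, 1], [0, 0.07, 0.085, 8, 1], [0, 0.11, 0.085, 12, 1], [0, 0.15, 0.085, 18, 1], [0, 0.19, 0.085, 24, 1], [0, 0.23, 0.085, 31.2, 1], [0, 0.265, 0.085, 31.2, 1], [0, 0.3, 0.085, 31.2, 1], [0.0019, 0.33, 0.085, 31.2, 1], [0.0019, 0.3454, 0.07, 31.2, 1], [0.0019, 0.3454, 0.047, 31.2, 1], [0.0019, 0.3454, 0.047, 31.2, 1], [0.0019, 0.3454, 0.047, 31.2, 1]])

```text
time_s: 27.9
tool_pos: [0.4426, 0.0054, 0.3919]
tool_rot: [180.0, -0.0, -103.8]
force: [1.0, 0.5, -0.1]
grip_width: 0.0099
```

```bash
python3 - <<'E'
from h import *
p,d,c=cam('scene','s12')
o=env.get_obs();print(o['tool_pos'],o['tool_rot'],o['grip_width'],o['force'])
cv2.imwrite('pics/s12c.png',cv2.resize(p[140:270,290:430,::-1],None,fx=5.6,fy=4.5,interpolation=cv2.INTER_CUBIC))
p,d,c=cam('top','t12');ph,s,a=pins(d,c)
for t in (-13.8,76.2,166.2,256.2):
    m=np.abs((a-t+180)%360-180)<8;print(t,m.sum(),np.median(a[m]) if m.any() else '')
E
```

```text
[0.44289574 0.0053242  0.39248098] [-1.79969708e+02  3.54370712e-03 -1.03856186e+02] 0.009721302864469669 [ 0.19628686  0.71526259 -1.41161244]
-13.8 18 -13.880983596497959
76.2 18 76.91056358723708
166.2 0 
256.2 14 -103.70176823350786
```

View pics/s12c.png

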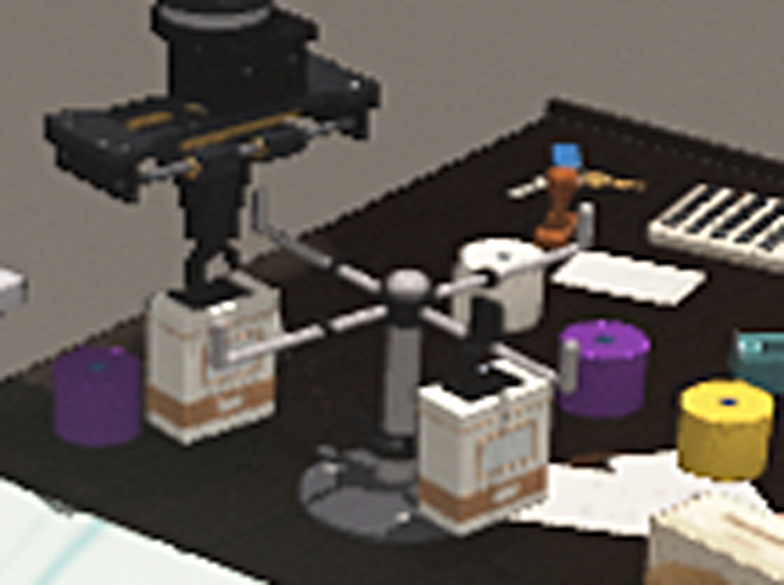

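B's hook shows plainly: stem at (192,270), open to the right, toward rail_0. I slide it across.

>>> carry_out(increments=[[0.0024, 0.0097, 0, 0, 1], [0.0048, 0.0194, 0, 0, 1], [0.0072, 0.0291, 0, 0, 1], [0.0096, 0.0388, 0, 0, 1], [0.012, 0.0485, 0, 0, 1], [0.0144, 0.0583, 0, 0, 1], [0.0167, 0.068, 0, 0, 1], [0.0167, 0.068, 0, 0, 1], [0.0167, 0.068, 0, 0, 1]])

```text
time_s: 28.9
tool_pos: [0.4594, 0.0738, 0.3917]
tool_rot: [180.0, -0.0, -103.8]
force: [0.0, 0.3, -1.0]
grip_width: 0.0098
```

```bash
python3 - <<'E'
from h import *
p,d,c=cam('scene','s13')
o=env.get_obs();print(o['tool_pos'],o['tool_rot'],o['grip_width'],o['force'])
cv2.imwrite('pics/s13c.png',cv2.resize(p[140:270,290:430,::-1],None,fx=5.6,fy=4.5,interpolation=cv2.INTER_CUBIC))
E
```

```text
[0.45937925 0.07342554 0.39162964] [ 1.79975867e+02 -2.60725787e-02 -1.03824266e+02] 0.009835642418624807 [-0.20795941  0.23541756 -1.22046338]
```

View pics/s13c.png

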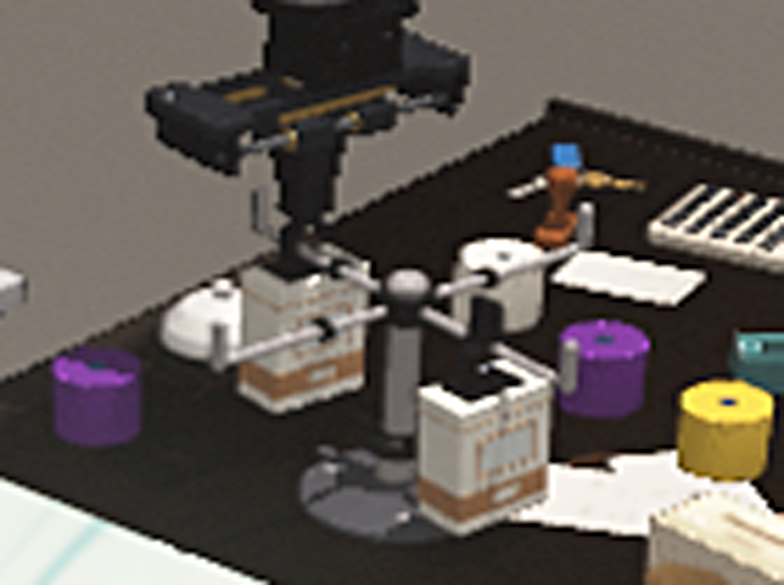

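Bar is in the hook. I lower by 20 mm, then slide inward along (+0.971, −0.239).

>>> carry_out(increments=[[0, 0, -0.005, 0, 1], [0, 0, -0.01, 0, 1], [0, 0, -0.015, 0, 1], [0, 0, -0.02, 0, 1], [0, 0, -0.02, 0, 1], [0.0049, -0.0012, -0.02, 0, 1], [0.0097, -0.0024, -0.02, 0, 1], [0.0146, -0.0036, -0.02, 0, 1], [0.0175, -0.0043, -0.02, 0, 1], [0.0194, -0.0048, -0.02, 0, 1], [0.0204, -0.005, -0.02, 0, 1], [0.0204, -0.005, -0.02, 0, 1]])

```text
time_s: 30.15
tool_pos: [0.4798, 0.0688, 0.3717]
tool_rot: [180.0, -0.0, -103.8]
force: [0.0, 0.5, -0.4]
grip_width: 0.0097
```

>>> carry_out(increments=[[0.001, -0.0002, 0, 0, 1], [0.0019, -0.0005, 0, 0, 1], [0.0019, -0.0005, 0, 0, 1]])

```text
time_s: 30.45
tool_pos: [0.4812, 0.0686, 0.3717]
tool_rot: [179.9, -0.0, -103.8]
force: [-3.5, 0.3, 0.9]
grip_width: 0.0096
```

Collar contact (−3.5 N). I ease off, seat and release.

>>> carry_out(increments=[[-0.0007, 0.0002, 0, 0, 1], [-0.0007, 0.0002, -0.001, 0, 1], [-0.0007, 0.0002, -0.0015, 0, 1], [-0.0007, 0.0002, -0.0015, 0, 1]])

```text
time_s: 30.85
tool_pos: [0.4809, 0.0686, 0.3708]
tool_rot: [180.0, -0.0, -103.8]
force: [-4.6, -0.2, 4.3]
grip_width: 0.0099
```

>>> carry_out(increments=[[0, 0, 0, 0, 0.7], [0, 0, 0, 0, 0.4], [0, 0, 0, 0, 0.2], [0, 0, 0, 0, 0.2], [0, 0, 0, 0, 0.2], [0, 0, 0, 0, 0.2], [0, 0, 0.02, 0, 0.2], [0, 0, 0.05, 0, 0], [0, 0, 0.09, 0, 0], [0.05, -0.04, 0.11, 0, -0.4], [0.09, -0.08, 0.11, 0, -0.4], [0.09, -0.13, 0.11, 0, -0.4], [0.09, -0.17, 0.11, 0, -0.4], [0.09, -0.22, 0.11, 0, -0.4], [0.09, -0.27, 0.11, 0, -0.4], [0.09, -0.3, 0.11, 0, -0.4]])

```text
time_s: 32.45
tool_pos: [0.5703, -0.2357, 0.4798]
tool_rot: [180.0, -0.1, -104.0]
force: [0.8, 0.3, 0.6]
grip_width: 0.0612
```

```bash
cat > chk.py <<'E'
from h import *
import sys
t=sys.argv[1]
p,d,c=cam('scene','s'+t)
o=env.get_obs();print(o['time_s'],o['tool_pos'],o['tool_rot'],o['grip_width'],o['force'])
cv2.imwrite(f'pics/s{t}c.png',cv2.resize(p[140:270,290:430,::-1],None,fx=5.6,fy=4.5,interpolation=cv2.INTER_CUBIC))
p,d,c=cam('top','t'+t);ph,s,a=pins(d,c)
cv2.imwrite(f'pics/t{t}c.png',cv2.resize(p[170:300,150:330,::-1],None,fx=4.4,fy=4.4,interpolation=cv2.INTER_CUBIC))
print('phase',ph,np.histogram(a,bins=np.arange(-180,181,15))[0])
uv,X=cloud(d,c);ax=np.array([.5515,.0507])
r=np.linalg.norm(X[:,:2]-ax,axis=1)
m=(r>.045)&(r<.1)&(X[:,2]>.188)&(X[:,2]<.225)
q=X[m];
if m.any():
    aa=np.degrees(np.arctan2(q[:,1]-ax[1],q[:,0]-ax[0]))%360
    for lab in range(0,360,5):
        pass
    lab=((aa-ph+45)//90).astype(int)%4
    for k in range(4):
        w=q[lab==k]
        if len(w)>3: print('tab sector',k,len(w),w.mean(0).round(4),'r',np.linalg.norm(w[:,:2].mean(0)-ax).round(4),'ang',np.degrees(np.arctan2(*(w[:,:2].mean(0)-ax)[::-1])).round(1),'zmax',w[:,2].max().round(4))
m=(np.linalg.norm(X[:,:2]-[.4395,.3175],axis=1)<.09)&(X[:,2]>.04)&(X[:,2]<.08);q=X[m];print('roll',m.sum(),(q.min(0)+q.max(0))/2 if m.any() else '')
E
python3 chk.py 14
```

```text
32.5 [ 0.56917902 -0.24307382  0.47890851] [ 179.96461599   -0.30782846 -104.52378099] 0.06047328694907831 [-0.69969718 -7.07950026 -0.6465666 ]
phase -13.349931004316192 [ 0  0  0  0  1 14  0  0  0  0  2 17  0  0  0  0  0 18  0  0  0  0  0 17]
tab sector 0 25 [0.6205 0.0307 0.2124] r 0.0718 ang -16.1 zmax 0.2212
tab sector 2 26 [0.4792 0.065  0.2111] r 0.0737 ang 168.8 zmax 0.2206
roll 215 [0.43941569 0.31629549 0.05491608]
```

View pics/s14c.png

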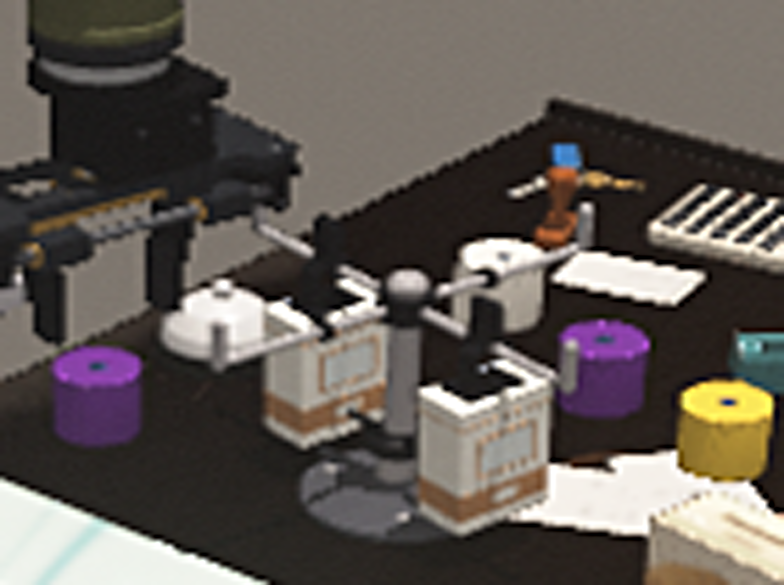

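View pics/t14c.png

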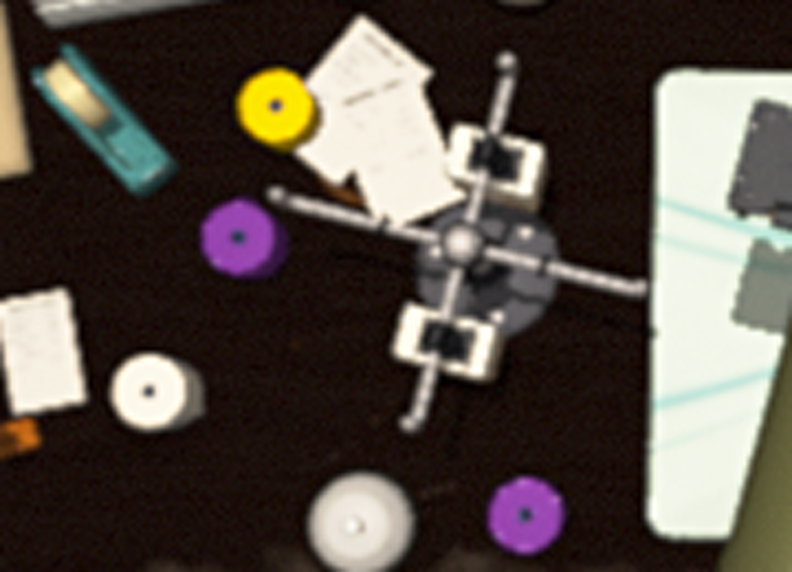

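Both cartons hang at the collars (tabs at 72 and 74 mm from the axis), the stand is home and the roll is at (0.44, 0.32). Next I grip the empty rail_1's pin and turn anticlockwise in two half turns.

>>> carry_out(increments=[[-0.02, 0.048, 0, 0, -0.4], [-0.04, 0.095, 0, 0, -0.4], [-0.0525, 0.1466, 0, 0, -0.4], [-0.0525, 0.1466, 0, 0, -0.4], [-0.0525, 0.1466, 0, 0, -0.4], [-0.0525, 0.1466, -0.04, 0, -0.4], [-0.0525, 0.1466, -0.08, 0, -0.4], [-0.0525, 0.1466, -0.1, 0, -0.4], [-0.0525, 0.1466, -0.1125, 0, 0], [-0.0525, 0.1466, -0.1125, 0, 0.5], [-0.0525, 0.1466, -0.1125, 0, 1], [-0.0525, 0.1466, -0.1125, 0, 1], [-0.0525, 0.1466, -0.1125, 0, 1], [-0.0525, 0.1466, -0.1125, 0, 1], [-0.0525, 0.1466, -0.1125, 0, 1], [-0.0525, 0.1466, -0.1125, 0, 1], [-0.0525, 0.1466, -0.1125, 0, 1]], grip_force=15)

```text
time_s: 34.25
tool_pos: [0.5189, -0.0837, 0.3683]
tool_rot: [-179.9, 0.1, -103.7]
force: [1.1, 4.1, 1.7]
grip_width: 0.0095
```

```bash
python3 -c "
import numpy as np
for t0 in (-103.7,-13.7):
    print(t0)
    # smooth ramp at ends
    for k in range(1,21):
        s=np.radians(t0+4.5*k);a=np.radians(t0)
        print(4.5*k,(.14*(np.cos(s)-np.cos(a))).round(4),(.14*(np.sin(s)-np.sin(a))).round(4))
"; python3 -c "
from h import *
o=env.get_obs();print(o['tool_pos'],o['tool_rot'],o['grip_width'],o['force'],o['qpos'])"
```

```text
-103.7
4.5 0.0108 -0.0022
9.0 0.0217 -0.0035
13.5 0.0327 -0.004
18.0 0.0437 -0.0036
22.5 0.0546 -0.0023
27.0 0.0654 -0.0002
31.5 0.076 0.0027
36.0 0.0863 0.0065
40.5 0.0963 0.0111
45.0 0.1059 0.0164
49.5 0.1151 0.0225
54.0 0.1237 0.0292
58.5 0.1318 0.0367
63.0 0.1393 0.0447
67.5 0.1461 0.0533
72.0 0.1523 0.0625
76.5 0.1577 0.072
81.0 0.1623 0.082
85.5 0.1662 0.0923
90.0 0.1692 0.1029
-13.7
4.5 0.0022 0.0108
9.0 0.0035 0.0217
13.5 0.004 0.0327
18.0 0.0036 0.0437
22.5 0.0023 0.0546
27.0 0.0002 0.0654
31.5 -0.0027 0.076
36.0 -0.0065 0.0863
40.5 -0.0111 0.0963
45.0 -0.0164 0.1059
49.5 -0.0225 0.1151
54.0 -0.0292 0.1237
58.5 -0.0367 0.1318
63.0 -0.0447 0.1393
67.5 -0.0533 0.1461
72.0 -0.0625 0.1523
76.5 -0.072 0.1577
81.0 -0.082 0.1623
85.5 -0.0923 0.1662
90.0 -0.1029 0.1692
[ 0.51887326 -0.08372007  0.36826486] [-1.79943662e+02  9.37027600e-02 -1.03737868e+02] 0.009518894181379044 [1.05966116 4.09332471 1.70299221] [  41.28315873    6.90664527  -37.27858484  102.52329844    4.30612688
   71.94783136 -100.86395692]
```

>>> carry_out(increments=[[0.0005, 0.0015, 0, 0, 1], [0.006, 0.0002, 0, 2.2, 1], [0.0113, -0.0007, 0, 4.5, 1], [0.0222, -0.002, 0, 9, 1], [0.0332, -0.0025, 0, 13.5, 1], [0.0442, -0.0021, 0, 18, 1], [0.0551, -0.0008, 0, 22.5, 1], [0.0659, 0.0013, 0, 27, 1], [0.0765, 0.0042, 0, 31.5, 1], [0.0868, 0.008, 0, 36, 1], [0.0968, 0.0126, 0, 40.5, 1], [0.1064, 0.0179, 0, 45, 1], [0.1156, 0.024, 0, 49.5, 1], [0.1242, 0.0307, 0, 54, 1], [0.1323, 0.0382, 0, 58.5, 1], [0.1398, 0.0462, 0, 63, 1], [0.1466, 0.0548, 0, 67.5, 1], [0.1528, 0.064, 0, 72, 1], [0.1582, 0.0735, 0, 76.5, 1], [0.1628, 0.0835, 0, 81, 1]])

```text
time_s: 36.25
tool_pos: [0.6818, -0.0026, 0.3683]
tool_rot: [179.9, -0.1, -22.7]
force: [-0.5, -1.2, 4.0]
grip_width: 0.0094
```

>>> carry_out(increments=[[0.0038, 0.0103, 0, 4.5, 1], [0.0069, 0.0208, 0, 9, 1], [0.0091, 0.0316, 0, 13.5, 1], [0.0104, 0.0425, 0, 18, 1], [0.0109, 0.0535, 0, 22.5, 1], [0.0105, 0.0645, 0, 27, 1], [0.0092, 0.0754, 0, 31.5, 1], [0.0071, 0.0862, 0, 36, 1], [0.0042, 0.0968, 0, 40.5, 1], [0.0004, 0.1071, 0, 45, 1], [-0.0042, 0.1171, 0, 49.5, 1], [-0.0095, 0.1267, 0, 54, 1], [-0.0156, 0.1359, 0, 58.5, 1], [-0.0223, 0.1445, 0, 63, 1], [-0.0298, 0.1526, 0, 67.5, 1], [-0.0378, 0.1601, 0, 72, 1], [-0.0464, 0.1669, 0, 76.5, 1], [-0.0556, 0.1731, 0, 81, 1], [-0.0651, 0.1785, 0, 85.5, 1], [-0.0751, 0.1831, 0, 90, 1]])

```text
time_s: 38.25
tool_pos: [0.6068, 0.1815, 0.3683]
tool_rot: [179.8, -0.1, 67.3]
force: [1.3, 1.4, 3.3]
grip_width: 0.0095
```

>>> carry_out(increments=[[-0.008, 0.0031, 0, 3.5, 1], [-0.0145, 0.0053, 0, 6.5, 1], [-0.0203, 0.0069, 0, 9, 1], [-0.0203, 0.0069, 0, 9, 1]])

```text
time_s: 38.65
tool_pos: [0.5859, 0.1885, 0.3683]
tool_rot: [179.9, 0.0, 76.2]
force: [-0.1, 1.0, 4.6]
grip_width: 0.0093
```

```bash
python3 chk.py 15
```

```text
38.7 [0.58613404 0.18839638 0.36829348] [ 1.79933107e+02 -3.53586706e-03  7.61252488e+01] 0.009667184143648967 [0.1752218  1.12177268 5.30893897]
phase -12.948306150625559 [ 0  0  0  0  0 13  0  0  0  0  0 20  0  0  0  0  0  0  0  0  0  0  0  0]
tab sector 0 29 [0.6212 0.0334 0.2096] r 0.0718 ang -13.9 zmax 0.2208
tab sector 2 14 [0.4844 0.0638 0.2093] r 0.0684 ang 168.9 zmax 0.2178
tab sector 3 4 [ 0.5388 -0.0094  0.1894] r 0.0614 ang -101.9 zmax 0.1905
roll 218 [0.43941397 0.31746701 0.05520072]
```

View pics/s15c.png

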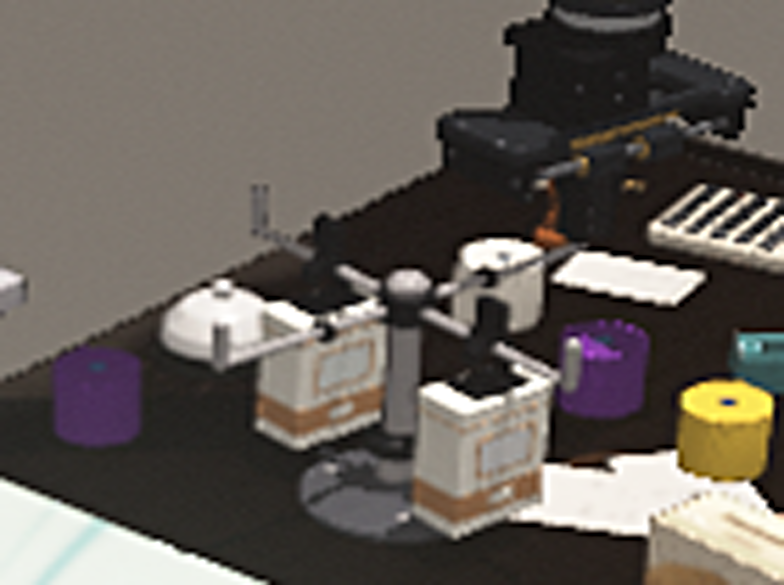

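View pics/t15c.png

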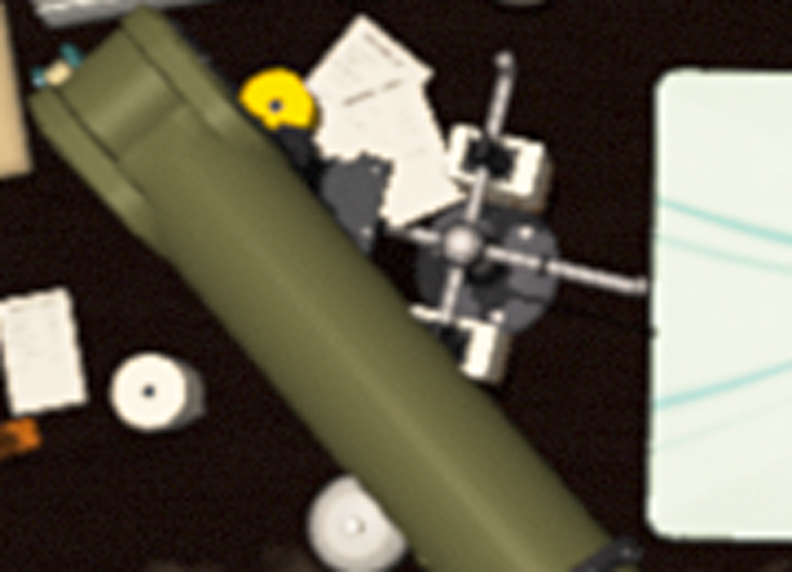

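Half way round; both cartons are still at the collars. I release, return to the pin now at −104° (rail_3) and do the second half.

>>> carry_out(increments=[[0, 0, 0, 0, 0.5], [0, 0, 0, 0, 0], [0, 0, 0, 0, -0.2], [0, 0, 0, 0, -0.4], [0, 0, 0, 0, -0.4], [0, 0, 0.03, 0, -0.4], [0, 0, 0.07, 0, -0.4], [0, 0, 0.11, 0, -0.4], [-0.005, -0.02, 0.11, -8.5, -0.4], [-0.01, -0.04, 0.11, -17, -0.4], [-0.015, -0.06, 0.11, -25.5, -0.4], [-0.02, -0.08, 0.11, -34, -0.4], [-0.025, -0.1, 0.11, -42.5, -0.4], [-0.03, -0.12, 0.11, -51, -0.4], [-0.035, -0.14, 0.11, -59.5, -0.4], [-0.04, -0.16, 0.11, -68, -0.4], [-0.045, -0.18, 0.11, -76.5, -0.4], [-0.05, -0.2, 0.11, -85, -0.4], [-0.055, -0.22, 0.11, -93.5, -0.4], [-0.06, -0.24, 0.11, -102, -0.4]])

```text
time_s: 40.75
tool_pos: [0.5255, -0.052, 0.4778]
tool_rot: [180.0, -0.0, -26.1]
force: [0.0, -0.0, 0.9]
grip_width: 0.0609
```

>>> carry_out(increments=[[-0.003, -0.016, 0, -8.5, -0.4], [-0.0069, -0.032, 0, -17, -0.4], [-0.0069, -0.032, 0, -25.5, -0.4], [-0.0069, -0.032, 0, -34, -0.4], [-0.0069, -0.032, 0, -42.5, -0.4], [-0.0069, -0.032, 0, -51, -0.4], [-0.0069, -0.032, 0, -59.5, -0.4], [-0.0069, -0.032, 0, -68, -0.4], [-0.0069, -0.032, 0, -78, -0.4], [-0.0069, -0.032, 0, -78, -0.4], [-0.0069, -0.032, 0, -78, -0.4]])

```text
time_s: 41.85
tool_pos: [0.519, -0.0832, 0.4778]
tool_rot: [180.0, -0.0, -103.6]
force: [-0.0, 0.1, -1.1]
grip_width: 0.0611
```

```bash
python3 chk.py 16
```

```text
41.9 [ 0.51894586 -0.08327445  0.47775346] [ 1.79992331e+02 -1.14639268e-02 -1.03633132e+02] 0.06106498155125823 [ 0.22744593 -0.29046599  0.31605787]
phase -12.742356643270938 [ 0  0  0  0  0  0  0  0  0  0  0 18  0  0  0  0  0 19  0  0  0  0  0 18]
tab sector 0 25 [0.6212 0.0341 0.2115] r 0.0717 ang -13.4 zmax 0.2182
tab sector 2 28 [0.4792 0.0655 0.2094] r 0.0738 ang 168.4 zmax 0.221
roll 218 [0.43960667 0.31819898 0.05381906]
```

View pics/s16c.png

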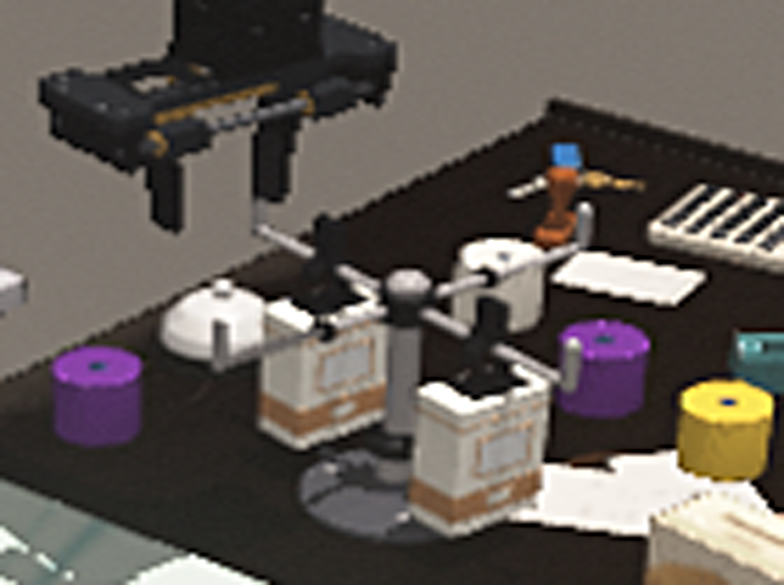

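>>> carry_out(increments=[[0.0005, 0, -0.03, 0, -0.4], [0.0005, 0, -0.06, 0, -0.4], [0.0005, 0, -0.09, 0, -0.4], [0.0005, 0, -0.11, 0, -0.4], [0.0005, 0, -0.11, 0, 0], [0.0005, 0, -0.11, 0, 0.5], [0.0005, 0, -0.11, 0, 1], [0.0005, 0, -0.11, 0, 1], [0.0005, 0, -0.11, 0, 1], [0.0005, 0, -0.11, 0, 1], [0.0005, 0, -0.11, 0, 1], [0.0005, 0, -0.11, 0, 1], [0.0005, 0, -0.11, 0, 1], [0.0005, 0, -0.11, 0, 1]])

```text
time_s: 43.35
tool_pos: [0.5195, -0.0835, 0.3679]
tool_rot: [-180.0, -0.0, -103.8]
force: [-0.2, -0.3, 2.3]
grip_width: 0.0092
```

>>> carry_out(increments=[[0.0054, -0.0012, 0, 2.2, 1], [0.0108, -0.0022, 0, 4.5, 1], [0.0217, -0.0035, 0, 9, 1], [0.0327, -0.004, 0, 13.5, 1], [0.0437, -0.0036, 0, 18, 1], [0.0546, -0.0023, 0, 22.5, 1], [0.0654, -0.0002, 0, 27, 1], [0.076, 0.0027, 0, 31.5, 1], [0.0863, 0.0065, 0, 36, 1], [0.0963, 0.0111, 0, 40.5, 1], [0.1059, 0.0164, 0, 45, 1], [0.1151, 0.0225, 0, 49.5, 1], [0.1237, 0.0292, 0, 54, 1], [0.1318, 0.0367, 0, 58.5, 1], [0.1393, 0.0447, 0, 63, 1], [0.1461, 0.0533, 0, 67.5, 1], [0.1523, 0.0625, 0, 72, 1], [0.1577, 0.072, 0, 76.5, 1], [0.1623, 0.082, 0, 81, 1]])

```text
time_s: 45.25
tool_pos: [0.6826, -0.0016, 0.368]
tool_rot: [-180.0, -0.0, -22.6]
force: [-1.6, -0.9, 3.3]
grip_width: 0.0095
```

>>> carry_out(increments=[[0.0038, 0.0103, 0, 4.5, 1], [0.0069, 0.0208, 0, 9, 1], [0.0091, 0.0316, 0, 13.5, 1], [0.0104, 0.0425, 0, 18, 1], [0.0109, 0.0535, 0, 22.5, 1], [0.0105, 0.0645, 0, 27, 1], [0.0092, 0.0754, 0, 31.5, 1], [0.0071, 0.0862, 0, 36, 1], [0.0042, 0.0968, 0, 40.5, 1], [0.0004, 0.1071, 0, 45, 1], [-0.0042, 0.1171, 0, 49.5, 1], [-0.0095, 0.1267, 0, 54, 1], [-0.0156, 0.1359, 0, 58.5, 1], [-0.0223, 0.1445, 0, 63, 1], [-0.0298, 0.1526, 0, 67.5, 1], [-0.0378, 0.1601, 0, 72, 1], [-0.0464, 0.1669, 0, 76.5, 1], [-0.0556, 0.1731, 0, 81, 1], [-0.0651, 0.1785, 0, 85.5, 1], [-0.0751, 0.1831, 0, 90, 1]])

```text
time_s: 47.25
tool_pos: [0.6073, 0.1814, 0.368]
tool_rot: [179.9, -0.1, 67.4]
force: [0.4, -1.3, 4.1]
grip_width: 0.0094
```

>>> carry_out(increments=[[-0.008, 0.0031, 0, 3.5, 1], [-0.0145, 0.0053, 0, 6.5, 1], [-0.0203, 0.0069, 0, 9, 1], [-0.0203, 0.0069, 0, 9, 1], [-0.0203, 0.0069, 0, 9, 1], [-0.0203, 0.0069, 0, 9, 0.5], [-0.0203, 0.0069, 0, 9, 0], [-0.0203, 0.0069, 0, 9, -0.4], [-0.0203, 0.0069, 0, 9, -0.4], [-0.0203, 0.0069, 0, 9, -0.4], [-0.0203, 0.0069, 0.03, 9, -0.4], [-0.0203, 0.0069, 0.07, 9, -0.4], [-0.0203, 0.0069, 0.11, 9, -0.4], [0, 0.05, 0.12, 9, -0.4], [0.03, 0.09, 0.12, 9, -0.4], [0.04, 0.11, 0.12, 9, -0.4], [0.04, 0.11, 0.12, 9, -0.4], [0.04, 0.11, 0.12, 9, -0.4]])

```text
time_s: 49.05
tool_pos: [0.6464, 0.2923, 0.4874]
tool_rot: [-180.0, 0.0, 76.3]
force: [0.5, -0.7, -0.3]
grip_width: 0.0608
```

```bash
python3 chk.py 17
```

```text
49.1 [0.64658493 0.29129147 0.48770165] [-1.79997000e+02  3.23582536e-02  7.61894650e+01] 0.06061984408570562 [-0.67300305 -0.55953614  0.34346953]
phase -12.71291313404129 [ 0  0  0  0  0 14  0  0  0  0  0 19  0  0  0  0  0 20  0  0  0  0  0  0]
tab sector 0 28 [0.621  0.0337 0.2095] r 0.0716 ang -13.7 zmax 0.2228
tab sector 1 4 [0.5674 0.1176 0.1892] r 0.0688 ang 76.6 zmax 0.1905
tab sector 2 26 [0.4796 0.0652 0.2108] r 0.0734 ang 168.6 zmax 0.2201
roll 216 [0.43933895 0.31777387 0.05401369]
```

View pics/s17.png

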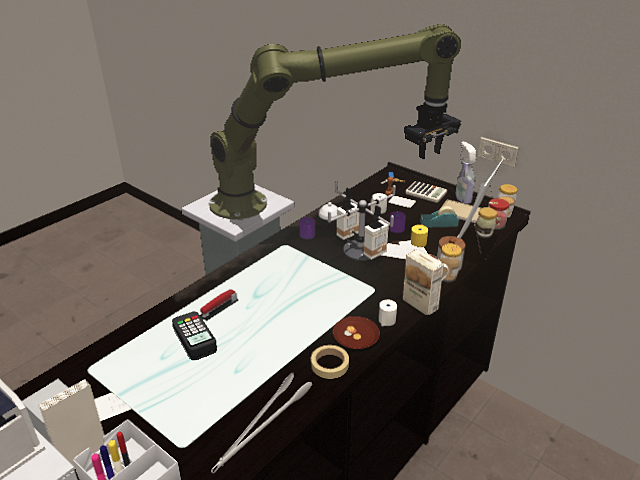

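View pics/t17c.png

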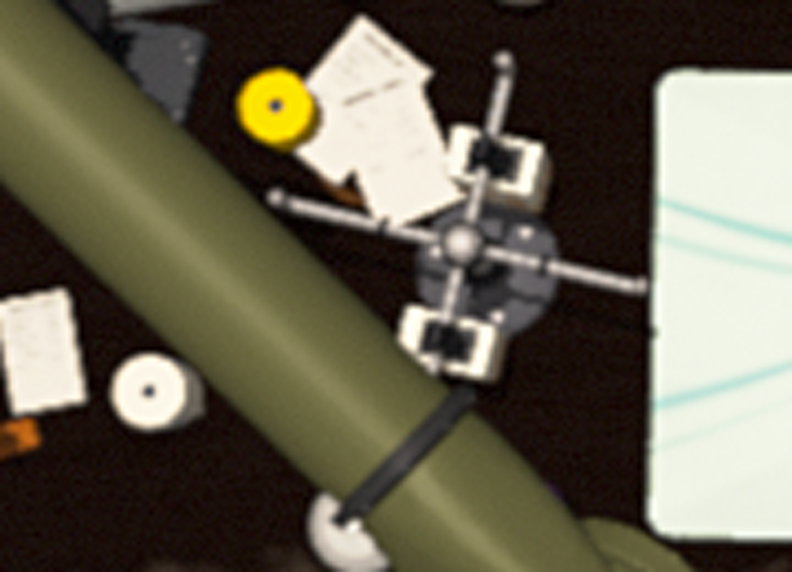

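View pics/s17c.png

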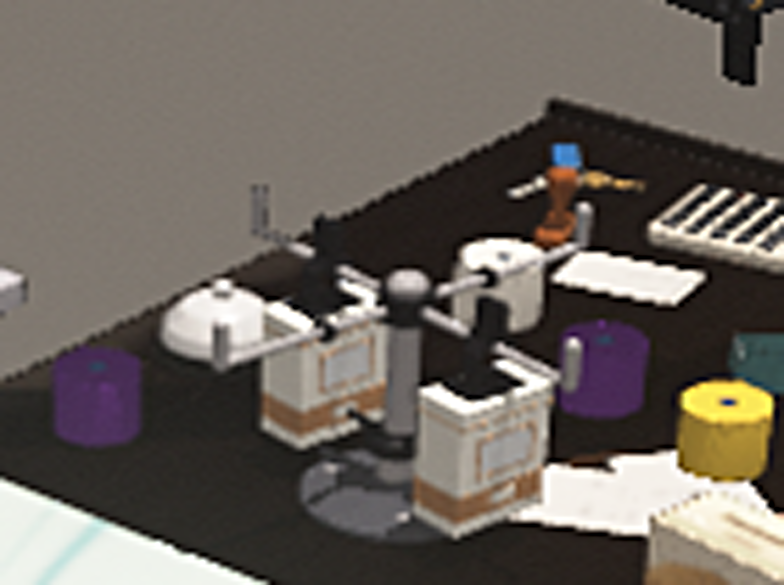

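Everything is at rest: stand home (rails −13.7°), both cartons at their collars, roll upright, robot clear. I'm handing in.

```bash
python3 -c "
from cell import env
env.sign_off();print(env.get_obs()['time_s'])"
```

```text
the job is handed in; nothing more can be done
the job is handed in; nothing more can be done
```

The job is handed in. The stand is restocked, has been turned once round, and is back at its home pointer. The run took about 50 s of the 210 s allowed; no verdict was reported.

- **Till roll:** The rails boxed it in for the gripper body. I turned the stand about 18° clockwise, set the roll upright at about (0.44, 0.32), 0.29 m from the mast, then turned the stand back.
- **Cartons:** Only two were present. One hangs on rail_2 and one on rail_0, each slid in until I felt 3–4 N at the collar, then seated.
- **Full turn:** I turned the stand one full turn anticlockwise in two half turns, at about 45°/s, holding the pins of the two empty rails.

Last checks:
- **Stand:** Within about 1° of home.
- **Cartons:** The finger tabs are at 72 and 73 mm from the axis, the same as before the turn.
- **Till roll:** Upright where I put it.
- **Robot and bystanders:** The robot is clear of everything. In the last pictures the four bystanders look unmoved; I judged that by eye and did not measure it.

Nothing failed. The only disagreement was about 1.5 mm between the measured mast axis and where the first pin sat, which I corrected during the turn.

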